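Load the rocking mixer evenly and shut its chassis

ROBOT

A 7-joint arm with a two-finger parallel gripper is mounted at the origin on the work surface. World frame = base frame: x ahead of the robot, y to its left, z up, the work surface at z = 0. Lengths are in m, angles in rad, forces in N, time in s.
With the tool pointing down it reaches from about 0.4 to 0.85 m from the base axis. Payload 4.5 kg.
Tool frame: the origin (TCP) lies on the centre line of the jaws, within the pads' length; the fingertips stand 22 mm ahead of it and the grasp point (between the pads) lies 3 mm ahead of it; x points along the fingers, y is the direction in which the jaws open and shut, and the axes are right-handed (so a half turn about x gives the same grasp; the last joint's range is limited). The gripper opens to 88 mm and grips with 3 to 60 N. Pads are 18 mm wide; open, the fingers measure 123 mm over their backs; the gripper's body (75 mm by 187 mm) begins 45 mm behind the grasp point.
Start: joints at [1.324, 0.689, -0.195, 1.565, 0.157, 0.902, -0.215], TCP at [0.173, -0.601, 0.261] pointing down, gripper open.
Joint ranges: [-3.01, 3.01], [-0.46, 2.08], [-1.47, 1.51], [0.13, 2.56], [-1, 4.14], [0.04, 2.09], [-2.66, 2.66]. Speed limits (rad/s): [2.57, 2.57, 3.14, 3.14, 3.14, 3.14, 3.14].

INTERFACE

Orientations are given as a unit quaternion [w, x, y, z].
In Python, from cell import get_obs, optics, order gives the robot as it stands. The module is installed in compiled form; this text tells all that it offers.
- The arm moves only by the tool servo_tool, never from a script. Its argument "targets" is a list of rows, each a list of 2 entries, a list of its own where there are three numbers: the shift along the tool's x, y, z in units of 25 mm (1.0 is 25 mm), then the turn about the tool's x in units of 5 degrees (1.0 is 5 degrees). In form: [[[x, y, z], yaw], ...]. A call has 1 to 20 rows; each row shifts and turns the commanded pose from where the row before left it, along the tool's axes as they then stand; what a row does not reach is not made up. A row lasts 1/12 s, in which the tool goes at most 41.7 mm and 7.16 degrees, less where a joint would pass 70% of its speed; a pose out of reach is approached as far as the arm can. A call is refused whole if a number of a shift passes 1 or a number of a turn 1, either way. A call with a gripper value outside its range is refused whole. "gripper" is the finger opening in mm, from 0 to 88.1, set as the call begins (left out, the last holds). The fingers move at their own pace and stop on an object; the grip force is fixed at half the most. Time passes only in rows, so rows that do not move let the fingers close. It gives the time, the measured TCP pose, the force and the opening at its end, in the units of the state.
- get_obs(): the state, without advancing time (a new reading comes with each control period).
- optics.camera(name): name is "scene" or "top" or "wrist"; returns (picture, depth): 480x640x3 uint8, red, green, blue; 480x640 float32, m along the optical axis (not along the pixel's ray), 0 where there is no reading.
- optics.camera_model(name): a dict with "camera_matrix" (3x3 intrinsics, pixels), "origin" and "orientation" of the camera in the world; the wrist camera has in their place "mount" (4x4, takes a point from camera to tool coordinates, whose origin is the TCP and whose axes are the tool frame's). Camera axes: x right, y up, looking along -z (the intrinsics and any distortion apply to the point x, -y, -z); pixel columns grow to the right and rows downward; lengths in m; the calibration is good to about 2 mm. A picture is of the moment at which its call begins: read the wrist's pose just before it. camera_model takes no time and is no camera call.
- order.hand_in(): hands the job in, once; it reports no verdict.
The state is a dict: "t": time; "qpos": joint angles; "qvel": joint speeds; "joint_efforts": joint torques, N m; "position": TCP position; "tool_rot": TCP orientation; "wrist_force": force on the tool from outside, world axes, zero at the start; "torque": the same for the moment, N m; "opening": finger opening in m.
Only numpy, scipy, OpenCV 4.12 (cv2) and the standard library are available. Lean on these libraries where they do the work, as an engineer would, in place of code of your own. Each camera call takes 0.05 s, during which the arm holds its last target.

TASK

Load the rocking mixer: pull its chassis out by the handle until the slides lock, then stand every sample jar from the tote upright on the cradle, shared between the two sides of its spine so that it sits level; if the jars are odd in number, make up the lighter side with the balance bottle from the top of the cabinet, otherwise leave that bottle standing up there. When everything is loaded and level, press the release paddle and ease the chassis fully home without slamming it, the jars still standing and the cradle still level. Leave the tip box, reagent bottle and timer alone.

Things in the scene. Friction and masses are not known exactly. Their poses are not given: they have to be found in the camera images.
- module: white bench-top rocking-mixer cabinet, fixed to the bench, 312 mm wide, 360 mm deep, 165 mm high, flat top; origin at the foot of its front face, in the middle, on the bench; its x runs from the front back into the cabinet, y to the left as seen facing its front, z up. Its chassis slides out of the front along -x.
- chassis (a joint): chassis travel (m): 0 fully home, 0.250 locked out, stop at 0.254; starts home or up to 30 mm ajar; about 1.6 N of friction, stays where left. Over the last 10 mm a rubber buffer resists (9 N at 0.250, 13 N at the stop); at 0.250 a sprung catch locks it by itself. Once the release is pressed, the buffer pushes the chassis 5 to 20 mm inward off the lock; the rest must be pushed.
- handle (a point): middle of the chassis's steel bow handle: a level bar 10 mm thick, 110 mm long along module y, 122 mm above the bench, 45 mm in front of the front panel (40 mm free gap), 63 mm in front of the cabinet's face when home; moves with the chassis; axes as the module's.
- front_panel (a point): middle of the outer face of the chassis's white front panel, 310 mm wide, 125 mm high, 18 mm thick, top edge 137 mm above the bench; moves with the chassis; axes as the module's.
- release (a joint): how far the release paddle is pressed (m): 0 up, 0.009 fully down; more than 0.006 frees the lock; sprung: about 2 N to start, 5 N fully down, comes up by itself.
- release_top (a point): middle of the top face of the release paddle, a black pad 36 mm (module x) by 22 mm (y), 110 mm above the bench, on the chassis's left rail beside the cradle, 50 mm behind the front panel's inner face and 111 mm left of the middle line; moves with the chassis and is in reach from above only when that is drawn out; pressed straight down.
- cradle (a joint): tilt of the rocking cradle about its pivot line along module x (rad): 0 level, stops at -0.12 and 0.12; positive = its +y side up. It swings freely and centres itself when empty; one jar more on one side than on the other tilts it to or near the stop, so it also tilts while half loaded.
- cradle_floor (a point): middle of the cradle's floor, at floor level (52 mm above the bench when level, pivot line 42 mm higher); axes as the module's but tilting with the cradle. The cradle is an open aluminium tray in the chassis; a raised spine 40 mm wide, 26 mm high runs along its middle (x), with a trough on each side; at both ends (x = 0.094, -0.094) an upright tab 34 mm wide, 52 mm high.
- side_a (a point): middle of the floor of the cradle's +y trough: flat, rubber-faced, 58 mm wide (y), 184 mm long (x), rims 26 mm high; room for three jars in a row (60 mm spacing: 60 mm before, at and 60 mm behind this point). 49 mm from the spine's middle line; tilts with the cradle.
- side_b (a point): middle of the floor of the cradle's -y trough; as side_a, on the other side of the spine.
- tote: grey open plastic tote, fixed to the bench, 280 mm (its x) by 200 mm (y), 42 mm high, walls and floor 4 mm; origin in the middle of its underside.
- jar1_mid (a point): straight-sided amber glass sample jar with white screw cap and paper label, 48 mm diameter, 66 mm tall (cap: the top 16 mm, 47 mm diameter), about 130 g, upright in the tote at first; the point is on its axis, half-way up (33 mm above its foot), z along its axis. 3 to 5 of the five jars are present, the others absent.
- jar2_mid (a point): straight-sided amber glass sample jar with white screw cap and paper label, 48 mm diameter, 66 mm tall (cap: the top 16 mm, 47 mm diameter), about 130 g, upright in the tote at first; the point is on its axis, half-way up (33 mm above its foot), z along its axis. 3 to 5 of the five jars are present, the others absent.
- jar3_mid (a point): straight-sided amber glass sample jar with white screw cap and paper label, 48 mm diameter, 66 mm tall (cap: the top 16 mm, 47 mm diameter), about 130 g, upright in the tote at first; the point is on its axis, half-way up (33 mm above its foot), z along its axis. 3 to 5 of the five jars are present, the others absent.
- jar4_mid (a point): straight-sided amber glass sample jar with white screw cap and paper label, 48 mm diameter, 66 mm tall (cap: the top 16 mm, 47 mm diameter), about 130 g, upright in the tote at first; the point is on its axis, half-way up (33 mm above its foot), z along its axis. 3 to 5 of the five jars are present, the others absent.
- jar5_mid (a point): straight-sided amber glass sample jar with white screw cap and paper label, 48 mm diameter, 66 mm tall (cap: the top 16 mm, 47 mm diameter), about 130 g, upright in the tote at first; the point is on its axis, half-way up (33 mm above its foot), z along its axis. 3 to 5 of the five jars are present, the others absent.
- balance_mid (a point): the balance bottle: clear glass, body 42 mm diameter up to 40 mm, sloping shoulder, white cap of 27 mm diameter from 48 to 70 mm, 70 mm tall, same weight as one full jar (130 g); stands at first on top of the cabinet; the point is on its axis, half-way up (35 mm above its foot), z along its axis.
- tip_box: bystander: closed pipette-tip box 118 x 78 x 63 mm, origin in the middle of its underside; leave alone.
- reagent: bystander: amber reagent bottle, 72 mm diameter, 165 mm tall, origin in the middle of its underside; leave alone.
- timer: bystander: flat white lab timer 66 x 62 x 16 mm on the rear of the cabinet's top, origin in the middle of its underside; leave alone.
Things that resemble listed ones, but are neither listed nor needed, are in the scene too. What is shaped like the part that bears jar5_mid but green is not meant. Leave any black look-alike of the part that bears jar3_mid alone.

How it is judged:
On the way, in this order (a step that is already met when the one before it is completed fails the run):
1. the chassis is drawn fully out and its slides are locked (value of joint chassis above 0.2475 m and value of joint release below 0.004 m), for 0.3 s.
2. with the chassis still locked out, every jar present stands upright on the cradle and the cradle is level (within 0.05 rad) (x of jar1_mid in the frame of cradle_floor between -0.095 and 0.095 m and y of jar1_mid in the frame of cradle_floor between -0.08 and 0.08 m and z of jar1_mid in the frame of cradle_floor between 0.026 and 0.041 m and angle between each of jar1_mid, jar2_mid, jar3_mid, jar4_mid, jar5_mid's own z axis and vertical below 0.2 rad and x of jar2_mid in the frame of cradle_floor between -0.095 and 0.095 m and y of jar2_mid in the frame of cradle_floor between -0.08 and 0.08 m and z of jar2_mid in the frame of cradle_floor between 0.026 and 0.041 m and x of jar3_mid in the frame of cradle_floor between -0.095 and 0.095 m and y of jar3_mid in the frame of cradle_floor between -0.08 and 0.08 m and z of jar3_mid in the frame of cradle_floor between 0.026 and 0.041 m and x of jar4_mid in the frame of cradle_floor between -0.095 and 0.095 m and y of jar4_mid in the frame of cradle_floor between -0.08 and 0.08 m and z of jar4_mid in the frame of cradle_floor between 0.026 and 0.041 m and x of jar5_mid in the frame of cradle_floor between -0.095 and 0.095 m and y of jar5_mid in the frame of cradle_floor between -0.08 and 0.08 m and z of jar5_mid in the frame of cradle_floor between 0.026 and 0.041 m and value of joint cradle between -0.05 and 0.05 rad and value of joint chassis above 0.2475 m), for 0.5 s.
3. the release paddle is pressed down (more than 6 mm), the chassis still out (value of joint release above 0.006 m and value of joint chassis above 0.2 m).
At the end, for the whole second after the job is handed in: The chassis is fully home (within 6 mm) and at rest; every jar present stands upright (within 0.2 rad) on the cradle floor; the cradle is level within 0.05 rad; the balance bottle stands upright either on the cradle or on top of the cabinet; all is still (value of joint chassis below 0.006 m and velocity of joint chassis between -0.01 and 0.01 m/s and value of joint cradle between -0.05 and 0.05 rad and x of jar1_mid in the frame of cradle_floor between -0.095 and 0.095 m and y of jar1_mid in the frame of cradle_floor between -0.08 and 0.08 m and z of jar1_mid in the frame of cradle_floor between 0.026 and 0.041 m and angle between each of jar1_mid, jar2_mid, jar3_mid, jar4_mid, jar5_mid's own z axis and vertical below 0.2 rad and x of jar2_mid in the frame of cradle_floor between -0.095 and 0.095 m and y of jar2_mid in the frame of cradle_floor between -0.08 and 0.08 m and z of jar2_mid in the frame of cradle_floor between 0.026 and 0.041 m and x of jar3_mid in the frame of cradle_floor between -0.095 and 0.095 m and y of jar3_mid in the frame of cradle_floor between -0.08 and 0.08 m and z of jar3_mid in the frame of cradle_floor between 0.026 and 0.041 m and x of jar4_mid in the frame of cradle_floor between -0.095 and 0.095 m and y of jar4_mid in the frame of cradle_floor between -0.08 and 0.08 m and z of jar4_mid in the frame of cradle_floor between 0.026 and 0.041 m and x of jar5_mid in the frame of cradle_floor between -0.095 and 0.095 m and y of jar5_mid in the frame of cradle_floor between -0.08 and 0.08 m and z of jar5_mid in the frame of cradle_floor between 0.026 and 0.041 m and ((x of balance_mid in the frame of cradle_floor between -0.095 and 0.095 m and y of balance_mid in the frame of cradle_floor between -0.08 and 0.08 m and z of balance_mid in the frame of cradle_floor between 0.028 and 0.043 m and angle between balance_mid's own z axis and vertical below 0.2 rad) or (z of balance_mid in the frame of module between 0.192 and 0.208 m and angle between balance_mid's own z axis and vertical below 0.2 rad)) and linear speed of each of jar1, jar2, jar3, jar4, jar5, balance below 0.02 m/s); the robot touches nothing.
It fails at once if the chassis is slammed (runs inward faster than 0.6 m/s) (velocity of joint chassis below -0.6 m/s).
It fails at once if the tip box is disturbed (moved more than 30 mm) (distance of tip_box from where it was at the start of the episode above 0.03 m).
It fails at once if the reagent is disturbed (moved more than 30 mm) (distance of reagent from where it was at the start of the episode above 0.03 m).
It fails at once if the timer is disturbed (moved more than 30 mm) (distance of timer from where it was at the start of the episode above 0.03 m).
Of jar1, jar2, jar3, jar4, jar5 only 3 to 5 are there at a start; the rules pass over those that are not, and their reading is None.
At some moment in a run one of jar1, jar2, jar3, jar4, jar5 may be knocked a few centimetres aside while the robot is not near it.
It also fails if it takes over 210 s, if anything falls off the work surface, if the arm or the gripper's body presses on something with over 40 N, if the wrist force passes 120 N, or if a joint passes its speed limit or range.

## Working session

There is one attempt and no reset: what is moved stays moved. The work goes in short steps, Python scripts to look and compute and a tool call to move; the robot and the scene stay as the last step left them, time stands still between calls to the robot, and variables do not carry over. Pictures are saved under pics/ and viewed, and the job is handed in when it is done.

Besides the shell and the picture viewer there is one more tool, called by a JSON object that holds its "method" and its "body". servo_tool: Moves the arm, as the interface text tells. Its arguments: {"type":"object","properties":{"targets":{"type":"array"},"gripper":{"type":"number"}},"required":["targets"]}

```bash
mkdir -p pics; cat > h.py <<'E'
import numpy as np, cv2
from cell import get_obs, optics, order
from scipy.spatial.transform import Rotation as R
def rot(q): return R.from_quat([q[1],q[2],q[3],q[0]]).as_matrix()
def snap(name,fn=None):
    s=get_obs(); im,d=optics.camera(name); m=optics.camera_model(name)
    K=np.array(m["camera_matrix"])
    if name=="wrist":
        T=np.eye(4);T[:3,:3]=rot(s["tool_rot"]);T[:3,3]=s["position"]; T=T@np.array(m["mount"])
    else:
        T=np.eye(4);T[:3,:3]=rot(m["orientation"]);T[:3,3]=m["origin"]
    if fn: cv2.imwrite("pics/"+fn,im[:,:,::-1])
    return im,d,K,T,m
def pt(K,T,u,v,d): # from depth
    c=np.array([(u-K[0,2])/K[0,0]*d,-(v-K[1,2])/K[1,1]*d,-d]); return T[:3,:3]@c+T[:3,3]
def ray(K,T,u,v,z):
    c=T[:3,:3]@np.array([(u-K[0,2])/K[0,0],-(v-K[1,2])/K[1,1],-1]); o=T[:3,3]
    return o+c*(z-o[2])/c[2]
def cloud(K,T,d):
    v,u=np.mgrid[0:480,0:640]
    c=np.stack([(u-K[0,2])/K[0,0]*d,-(v-K[1,2])/K[1,1]*d,-d],-1)
    return c@T[:3,:3].T+T[:3,3]
E
python3 - <<'E'
from h import *
s=get_obs(); print({k:np.round(v,3) for k,v in s.items()})
print(rot(s["tool_rot"]).round(3))
for n in("scene","top","wrist"):
    im,d,K,T,m=snap(n,n+"0.png"); print(n,m)
E
```

```text
{'t': np.float64(0.0), 'qpos': array([ 1.324,  0.69 , -0.195,  1.566,  0.157,  0.902, -0.215]), 'qvel': array([-0.001, -0.   , -0.001, -0.001,  0.001,  0.002, -0.   ]), 'joint_efforts': array([-0.0000e+00, -5.2755e+01, -1.2670e+00, -1.5343e+01, -5.3000e-02,
        7.0000e-03,  0.0000e+00]), 'position': array([ 0.173, -0.6  ,  0.26 ]), 'tool_rot': array([-0.098, -0.7  , -0.1  ,  0.7  ]), 'wrist_force': array([-0.533,  0.543, -0.955]), 'torque': array([ 0.031,  0.016, -0.039]), 'opening': np.float64(0.088)}
[[-0.001  0.277 -0.961]
 [ 0.002 -0.961 -0.277]
 [-1.    -0.002  0.   ]]
scene {'camera_matrix': array([[458.02148566,   0.        , 318.72795636],
       [  0.        , 458.02148566, 246.63274919],
       [  0.        ,   0.        ,   1.        ]]), 'origin': array([1.15954954, 0.59194023, 0.84120474]), 'orientation': array([0.30478188, 0.14232787, 0.40760225, 0.8489471 ])}
top {'camera_matrix': array([[449.61576561,   0.        , 315.76856585],
       [  0.        , 449.61576561, 242.79900467],
       [  0.        ,   0.        ,   1.        ]]), 'origin': array([ 0.52699574, -0.05636858,  1.24616614]), 'orientation': array([-0.70239509, -0.01702531,  0.033209  ,  0.7108083 ])}
wrist {'camera_matrix': array([[341.85859641,   0.        , 315.24028939],
       [  0.        , 341.85859641, 239.41643647],
       [  0.        ,   0.        ,   1.        ]]), 'mount': array([[ 1.18312468e-04,  2.64669543e-01, -9.64339162e-01,
        -1.24587421e-01],
       [ 9.99999255e-01, -1.20280206e-03, -2.07429812e-04,
        -1.63517925e-04],
       [-1.21480948e-03, -9.64338419e-01, -2.64669488e-01,
        -6.78046642e-02],
       [ 0.00000000e+00,  0.00000000e+00,  0.00000000e+00,
         1.00000000e+00]])}
```

View pics/scene0.png

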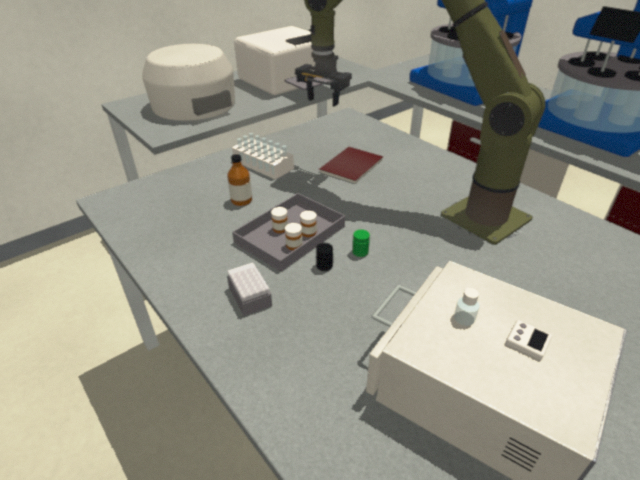

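View pics/top0.png

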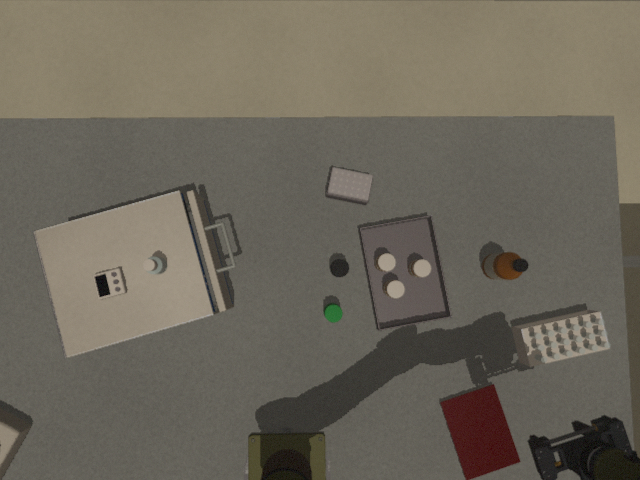

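```bash
cat >> h.py <<'E'
def fit(P):
    r=cv2.minAreaRect((P[:,:2]*1000).astype(np.float32)); return r
E
python3 - <<'E'
from h import *
im,d,K,T,m=snap("top"); C=cloud(K,T,d)
ok=d>0
# table
print("table z",np.median(C[350:450,100:200,2]))
mk=ok&(abs(C[...,2]-.165)<.008); mk[:, 330:]=0
n,l,st,ce=cv2.connectedComponentsWithStats(mk.astype(np.uint8))
for i in range(1,n):
    if st[i,4]>300: 
        P=C[l==i]; print("top comp",st[i],np.median(P[:,2]).round(4),fit(P))
mk=ok&(abs(C[...,2]-.122)<.03)&(C[...,2]<.15)
n,l,st,ce=cv2.connectedComponentsWithStats(mk.astype(np.uint8))
for i in range(1,n):
    if st[i,4]>40: P=C[l==i]; print("z .09-.15",st[i],np.median(P[:,2]).round(4),fit(P))
mk=ok&(C[...,2]<.09)&(C[...,2]>.012)
n,l,st,ce=cv2.connectedComponentsWithStats(mk.astype(np.uint8))
for i in range(1,n):
    if st[i,4]>60: P=C[l==i]; print("low",st[i],np.median(P[:,2]).round(4),np.percentile(P[:,2],95).round(4),fit(P))
hsv=cv2.cvtColor(im,cv2.COLOR_RGB2HSV)
for (u,v) in [(386,262),(422,268),(396,289),(339,268),(333,313),(154,265),(110,283)]:
    p=C[v,u]; print((u,v),p.round(4),hsv[v,u])
E
```

```text
table z 4.0191694132385436e-05
top comp [   32   190   182   168 18990] 0.1647 ((538.9058227539062, 379.79217529296875), (312.5258483886719, 366.3337097167969), 15.51205825805664)
z .09-.15 [ 181  190   55  124 1635] 0.1338 ((596.614990234375, 170.960693359375), (310.3909912109375, 81.0854721069336), 16.44470977783203)
z .09-.15 [494 252  28  28 516] 0.1147 ((544.5479125976562, -573.5557861328125), (61.30544662475586, 69.41437530517578), 89.02172088623047)
z .09-.15 [261 461  50  19 470] 0.1215 ((47.79411697387695, -2.4893951416015625), (121.26776885986328, 43.28873825073242), 86.18707275390625)
low [ 325  167   48   37 1328] 0.062 0.066 ((769.1671142578125, -176.411376953125), (118.14404296875, 77.01766967773438), 77.9856185913086)
low [198 194  13  32 150] 0.056 0.0855 ((700.0532836914062, 209.9828643798828), (85.92779541015625, 2.7723939418792725), 15.456040382385254)
low [184 197  35 114 424] 0.0262 0.0629 ((583.3377075195312, 221.26089477539062), (300.98748779296875, 21.91947364807129), 14.45588207244873)
low [ 359  215   93  116 1138] 0.0376 0.0446 ((532.3499755859375, -323.824
[... 1430 characters left out ...]
), (217.5136260986328, 156.6023712158203), 17.135787963867188)
low [   0  409   30   71 1107] 0.0497 0.0621 ((97.3241195678711, 711.04638671875), (177.60716247558594, 77.32568359375), 2.750072956085205)
low [ 248  433   78   47 1706] 0.0147 0.0794 ((46.14177322387695, -0.04817962646484375), (203.81666564941406, 119.85494995117188), 89.92765045166016)
(386, 262) [ 0.5578 -0.2663  0.0771] [ 16  37 165]
(422, 268) [ 0.5411 -0.3614  0.0727] [ 20  42 163]
(396, 289) [ 0.4871 -0.2922  0.0698] [ 17  39 164]
(339, 268) [ 0.5439 -0.144   0.0666] [90  6 41]
(333, 313) [ 0.4266 -0.1268  0.0612] [ 65 151 113]
(154, 265) [0.5533 0.2821 0.2328] [ 16  45 142]
(110, 283) [0.5138 0.4014 0.1798] [ 19  39 163]
```

```bash
python3 - <<'E'
import cv2
a=cv2.imread("pics/top0.png");b=cv2.imread("pics/scene0.png")
A=cv2.resize(a[160:360,20:260],None,fx=1.6,fy=1.6,interpolation=3)
B=cv2.resize(a[200:340,310:460],None,fx=2.3,fy=2.3,interpolation=3)
D=cv2.resize(b[180:300,200:400],None,fx=2,fy=2,interpolation=3)
import numpy as np
o=np.zeros((600,800,3),np.uint8); o[:320,:384]=A;o[:322,400:745]=B;o[330:570,:400]=D
cv2.imwrite("pics/crop0.png",o)
E
```

```text
(no output)
```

View pics/crop0.png

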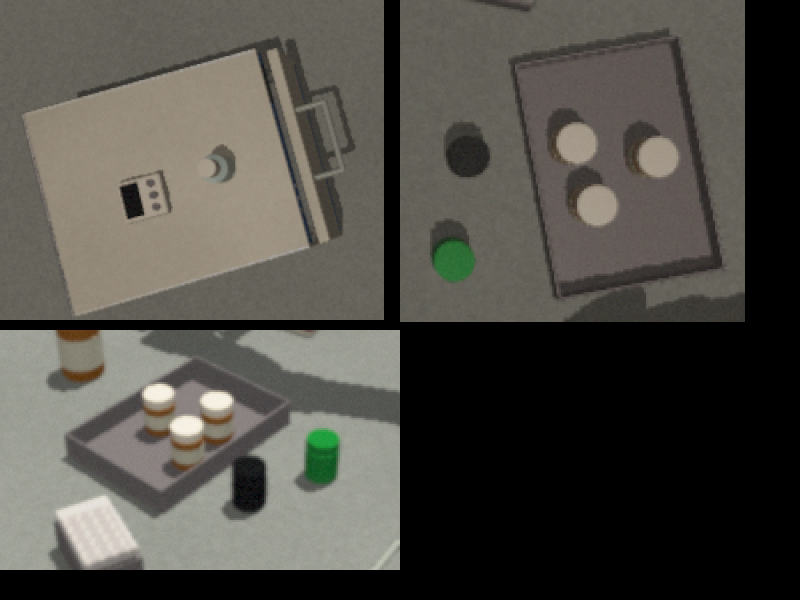

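```bash
cat >> h.py <<'E'
def go(p,ydir=None):
    "shift in tool units (25mm) to bring TCP to p; ydir: wanted world direction of tool y (either sign)"
    s=get_obs(); Rm=rot(s["tool_rot"]); dl=Rm.T@(np.array(p)-s["position"])/.025
    print("pos",np.round(s["position"],4),"shift units",dl.round(2),"opening",round(float(s["opening"]),4),"t",round(float(s["t"]),1), "F",np.round(s["wrist_force"],1))
    if ydir is not None:
        y=Rm.T@np.array([*ydir,0]); a=np.degrees(np.arctan2(y[2],y[1])); a=(a+90)%180-90; print("yaw units",round(a/5,2))
E
python3 - <<'E'
from h import *
im,d,K,T,m=snap("top"); C=cloud(K,T,d)
# refine module frame: edges of top plane
mk=((d>0)&(abs(C[...,2]-.165)<.006)); mk[:,330:]=0
n,l,st,ce=cv2.connectedComponentsWithStats(mk.astype(np.uint8)); i=1+np.argmax(st[1:,4])
P=C[l==i][:,:2]
best=None
for a in np.radians(np.arange(13,18,.1)):
    xm=np.array([-np.sin(a),np.cos(a)]);ym=-np.array([np.cos(a),np.sin(a)])
    X=P@xm;Y=P@ym; w=np.ptp(X)*np.ptp(Y)
    if best is None or w<best[0]: best=(w,np.degrees(a),X.min(),X.max(),Y.min(),Y.max())
print(best)
# panel top: z 0.137
mk=((d>0)&(abs(C[...,2]-.137)<.005)); mk[:,330:]=0;mk[:150]=0;mk[350:]=0
n,l,st,ce=cv2.connectedComponentsWithStats(mk.astype(np.uint8)); i=1+np.argmax(st[1:,4])
Q=C[l==i]; r=fit(Q); print("panel",st[i],r)
a=np.radians(best[1]); xm=np.array([-np.sin(a),np.cos(a)]);ym=-np.array([np.cos(a),np.sin(a)])
print("panel x", (Q[:,:2]@xm).min(),(Q[:,:2]@xm).max(),(Q[:,:2]@ym).min(),(Q[:,:2]@ym).max(), "front face x",best[2])
mk=((d>0)&(abs(C[...,2]-.122)<.012)); mk[:,:200]=0;mk[:,260:]=0;mk[:150]=0;mk[350:]=0
B=C[mk]; X=B[:,:2]@xm;Y=B[:,:2]@ym; s=X<X.min()+.013
print("bar X",X.min(),np.median(X[s]),"Y",Y[s].min(),Y[s].max(),"z",np.percentile(B[s][:,2],[10,50,90]))
c=np.median(X[s]);y=(Y[s].min()+Y[s].max())/2
print("bar mid",xm*c+ym*y)
bm=xm*c+ym*y
go([*bm,.25],xm)
E
```

```text
(np.float64(0.11440446029764809), np.float64(15.59999999999999), np.float64(0.03765163500120814), np.float64(0.4032890334190083), np.float64(-0.7777250386833672), np.float64(-0.4648345608692722))
panel [186 190  40 122 910] ((591.548095703125, 189.060302734375), (309.1949768066406, 19.16693878173828), 15.557148933410645)
panel x 0.013368215947791823 0.032571323182520755 -0.7751950613043296 -0.466004585884329 front face x 0.03765163500120814
bar X -0.03610359549161485 -0.031011379900547153 Y -0.6793306063277511 -0.5606681623990544 z [0.12241452 0.12606781 0.12890462]
bar mid [0.60549977 0.13686112]
pos [ 0.1731 -0.6003  0.2603] shift units [  0.43 -23.54 -24.79] opening 0.0882 t 0.2 F [-0.9  0.1 -0.3]
yaw units 0.1
```

{"method": "servo_tool", "body": {"targets": [[[0,-0.94,-1],0.1],[[0,-0.94,-1],0],[[0,-0.94,-1],0],[[0,-0.94,-1],0],[[0,-0.94,-1],0],[[0,-0.94,-1],0],[[0,-0.94,-1],0],[[0,-0.94,-1],0],[[0,-0.94,-1],0],[[0,-0.94,-1],0],[[0,-0.94,-1],0],[[0,-0.94,-1],0],[[0,-0.94,-1],0],[[0,-0.94,-1],0],[[0,-0.94,-1],0],[[0,-0.94,-1],0],[[0,-0.94,-1],0],[[0,-0.94,-1],0],[[0,-0.94,-1],0],[[0,-0.94,-1],0]], "gripper": 34}}

```text
t: 1.92
position: [0.5289, -0.0117, 0.2608]
tool_rot: [0.096, 0.701, 0.096, -0.701]
wrist_force: [-0.2, -0.8, 0.4]
opening: 0.0343
```

```bash
python3 - <<'E'
from h import *
go([.6055,.1369,.25],[-.269,.963])
E
```

```text
pos [ 0.5289 -0.0117  0.2608] shift units [ 0.43 -4.9  -4.55] opening 0.0343 t 1.9 F [-0.2 -0.8  0.4]
yaw units -0.0
```

{"method": "servo_tool", "body": {"targets": [[[0.2,-1,-0.93],0],[[0.2,-1,-0.93],0],[[0,-1,-0.93],0],[[0,-1,-0.93],0],[[0,-0.9,-0.83],0],[[0,0,0],0],[[0,0,0],0]]}}

```text
t: 2.5
position: [0.6049, 0.1376, 0.2502]
tool_rot: [-0.097, -0.7, -0.098, 0.7]
wrist_force: [-0.1, -0.6, 0.2]
opening: 0.0345
```

```bash
python3 - <<'E'
from h import *
go([.6055,.1369,.132],[-.269,.963])
im,d,K,T,m=snap("wrist","w1.png"); C=cloud(K,T,d)
xm=np.array([-.269,.9631]);ym=np.array([-.9631,-.269])
mk=(abs(C[...,2]-.125)<.009)&(d>0)
X=C[...,:2]@xm;Y=C[...,:2]@ym
mk&=(X<-.015)&(X>-.06)&(abs(Y+.62)<.04)
print(mk.sum(),np.percentile(X[mk],[2,50,98]),np.percentile(C[...,2][mk],[10,50,95]))
E
```

```text
pos [0.6049 0.1376 0.2502] shift units [ 4.73  0.04 -0.01] opening 0.0345 t 2.5 F [-0.1 -0.6  0.2]
yaw units 0.04
1373 [-0.03552304 -0.03060326 -0.0259663 ] [0.12445263 0.12680356 0.12834215]
```

View pics/w1.png

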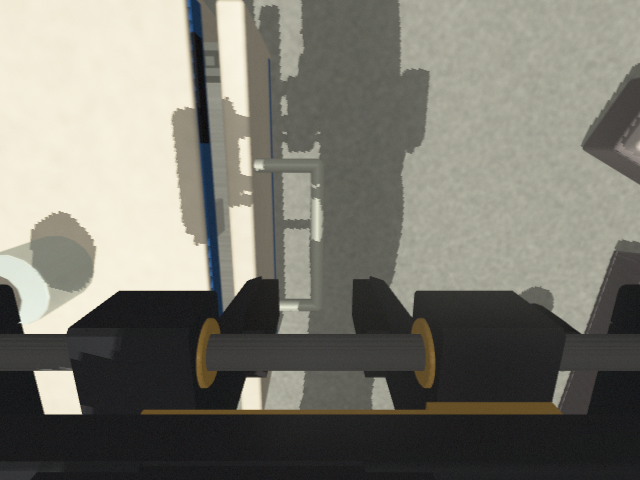

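{"method": "servo_tool", "body": {"targets": [[[0.6,0,0],0],[[0.6,0,0],0],[[0.6,0,0],0],[[0.6,0,0],0],[[0.6,0,0],0],[[0.6,0,0],0],[[0.6,0,0],0],[[0.5,0,0],0],[[0,0,0],0],[[0,0,0],0]]}}

```text
t: 3.38
position: [0.6045, 0.1339, 0.1329]
tool_rot: [-0.096, -0.7, -0.095, 0.701]
wrist_force: [0.6, 0.2, 0.2]
opening: 0.0342
```

{"method": "servo_tool", "body": {"targets": [[[0,0,0],0],[[0,0,0],0],[[0,0,0],0],[[0,0,0],0],[[0,0,0],0],[[0,0,0],0]], "gripper": 0}}

```text
t: 3.88
position: [0.6052, 0.136, 0.134]
tool_rot: [0.096, 0.701, 0.096, -0.7]
wrist_force: [-1.3, 1.0, 5.5]
opening: 0.0089
```

{"method": "servo_tool", "body": {"targets": [[[0,0.3,0],0],[[0,0.5,0],0],[[0,0.5,0],0],[[0,0.5,0],0],[[0,0.5,0],0],[[0,0.5,0],0],[[0,0.5,0],0],[[0,0.5,0],0],[[0,0.5,0],0],[[0,0.5,0],0],[[0,0.5,0],0],[[0,0.5,0],0],[[0,0.5,0],0],[[0,0.5,0],0],[[0,0.5,0],0],[[0,0.5,0],0],[[0,0.5,0],0],[[0,0.5,0],0],[[0,0,0],0],[[0,0,0],0]]}}

```text
t: 5.55
position: [0.6651, -0.0789, 0.134]
tool_rot: [0.096, 0.702, 0.094, -0.7]
wrist_force: [1.5, -1.3, 6.3]
opening: 0.0085
```

```bash
python3 - <<'E'
from h import *
xm=np.array([-.269,.9631])
p=get_obs()["position"]; print("bar moved since", p[:2]@xm-(-.0318))
go([*(p[:2]),.132],xm)
E
```

```text
bar moved since -0.22313025431634703
pos [ 0.6651 -0.0789  0.134 ] shift units [ 0.08 -0.    0.  ] opening 0.0085 t 5.5 F [ 1.5 -1.3  6.3]
yaw units -0.03
```

{"method": "servo_tool", "body": {"targets": [[[0,0.2,0],0],[[0,0.2,0],0],[[0,0.2,0],0],[[0,0.2,0],0],[[0,0,0],0],[[0,0,0],0]]}}

```text
t: 6.05
position: [0.669, -0.0929, 0.134]
tool_rot: [-0.095, -0.7, -0.098, 0.701]
wrist_force: [-2.0, 2.8, 8.2]
opening: 0.0083
```

```bash
python3 - <<'E'
from h import *
xm=np.array([-.269,.9631])
s=get_obs();p=s["position"]; print("bar moved since", p[:2]@xm-(-.0318), s["wrist_force"][:2]@xm)
E
```

```text
bar moved since -0.23761680049739736 3.235141136900583
```

{"method": "servo_tool", "body": {"targets": [[[0,0.15,0],0],[[0,0.15,0],0],[[0,0,0],0],[[0,0,0],0],[[0,0,0],0]]}}

```text
t: 6.47
position: [0.6701, -0.0968, 0.134]
tool_rot: [-0.095, -0.7, -0.1, 0.701]
wrist_force: [-4.4, 5.9, 11.4]
opening: 0.009
```

```bash
cat > f.py <<'E'
from h import *
xm=np.array([-.269,.9631])
s=get_obs();p=s["position"]; print("bar moved since", p[:2]@xm-(-.0318), s["wrist_force"][:2]@xm, s["opening"])
E
python3 f.py
```

```text
bar moved since -0.24170745823668488 6.86787569347206 0.00899312834043554
```

{"method": "servo_tool", "body": {"targets": [[[0,0.15,0],0],[[0,0.15,0],0],[[0,0.1,0],0],[[0,0,0],0],[[0,0,0],0],[[0,0,0],0]]}}

```text
t: 6.97
position: [0.671, -0.0999, 0.1339]
tool_rot: [-0.093, -0.698, -0.104, 0.702]
wrist_force: [-10.1, 16.6, 15.3]
opening: 0.0092
```

```bash
python3 f.py
```

```text
bar moved since -0.24490668755956801 18.71201664543697 0.009193036584898085
```

{"method": "servo_tool", "body": {"targets": [[[0,-0.15,0],0],[[0,-0.15,0],0],[[0,-0.15,0],0],[[0,0,0],0],[[0,0,0],0],[[0,0,0],0],[[0,0,0],0]]}}

```text
t: 7.55
position: [0.6698, -0.0957, 0.134]
tool_rot: [-0.095, -0.7, -0.1, 0.701]
wrist_force: [-4.5, 7.1, 10.2]
opening: 0.0087
```

```bash
python3 f.py
```

```text
bar moved since -0.24054430020828182 8.070303284968004 0.00871462314612117
```

{"method": "servo_tool", "body": {"targets": [[[0,0,0],0],[[0,0,0],0],[[0,0,0],0],[[0,0,0],0]], "gripper": 34}}

```text
t: 7.88
position: [0.6706, -0.1024, 0.1327]
tool_rot: [-0.096, -0.7, -0.096, 0.701]
wrist_force: [0.0, 0.1, 0.3]
opening: 0.0326
```

```bash
python3 f.py
```

```text
bar moved since -0.24717910003299098 0.10422745477901751 0.03259929587987793
```

{"method": "servo_tool", "body": {"targets": [[[-1,0,0],0],[[-1,0,0],0],[[-1,0,0],0],[[-1,0,0],0],[[-1,0,0],0],[[-0.5,1,0],0],[[0,1,0],0],[[0,1,0],0],[[0,1,0],0],[[0,1,0],0],[[0,1,0],0],[[0,1,0],0],[[0,1,0],0],[[0,0,0],0]], "gripper": 70}}

```text
t: 9.05
position: [0.7235, -0.3024, 0.2692]
tool_rot: [-0.095, -0.7, -0.091, 0.702]
wrist_force: [-1.1, -1.2, -0.6]
opening: 0.0702
```

```bash
python3 - <<'E'
from h import *
im,d,K,T,m=snap("top","top2.png"); C=cloud(K,T,d)
snap("wrist","w2.png")
xm=np.array([-.269,.9631]);ym=np.array([-.9631,-.269])
X=C[...,:2]@xm;Y=C[...,:2]@ym
mk=(d>0)&(abs(C[...,2]-.137)<.005)&(X<0)&(X>-.3)&(abs(Y+.62)<.16)
print("panel x",np.percentile(X[mk],[1,50,99]),"was .0134..0.0326")
o=cv2.resize(im[150:330,180:340],None,fx=3.3,fy=3.3,interpolation=3)[:,:,::-1]; cv2.imwrite("pics/c2.png",o)
go([.54,-.36,.25],xm)
E
```

```text
panel x [-0.22682045 -0.21794839 -0.20921452] was .0134..0.0326
pos [ 0.7241 -0.2961  0.2695] shift units [0.79 0.5  7.78] opening 0.0704 t 9.2 F [0.2 0.1 0.1]
yaw units -0.03
```

View pics/c2.png

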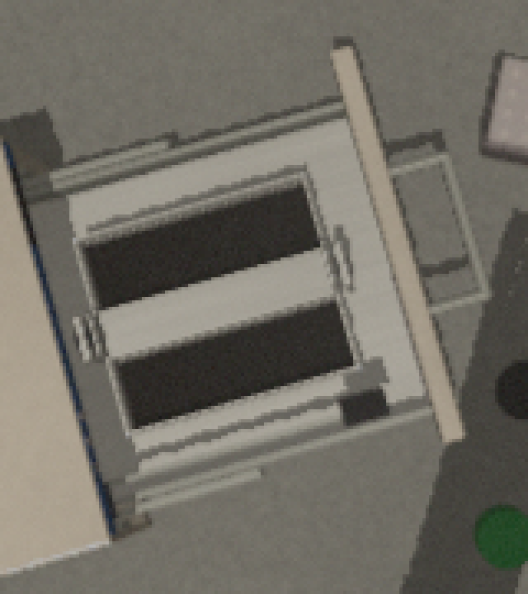

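View pics/top2.png

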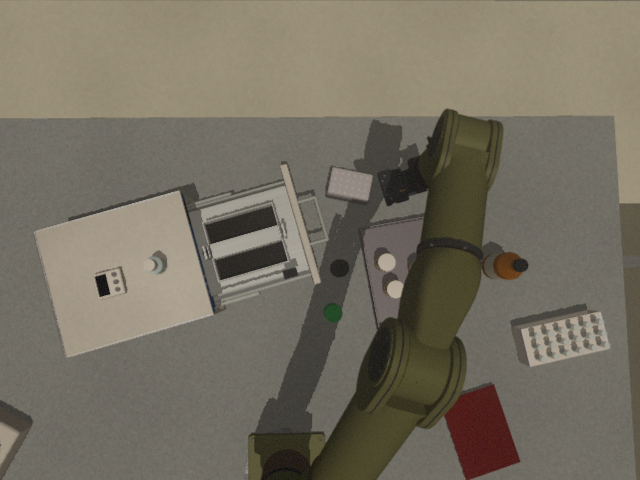

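```bash
python3 - <<'E'
from h import *
im=cv2.imread("pics/top2.png")[:,:,::-1]; m=optics.camera_model("top");K=np.array(m["camera_matrix"]);T=np.eye(4);T[:3,:3]=rot(m["orientation"]);T[:3,3]=m["origin"]
xm=np.array([-.269,.9631]);ym=np.array([-.9631,-.269])
g=im.max(2); mk=(g<70).astype(np.uint8); mk[:,:195]=0;mk[:,300:]=0;mk[:190]=0;mk[300:]=0
n,l,st,ce=cv2.connectedComponentsWithStats(mk)
for i in range(1,n):
    if st[i,4]<40: continue
    r=cv2.minAreaRect(np.argwhere(l==i)[:,::-1].astype(np.float32))
    for z in((.052,.11)):
        p=ray(K,T,*r[0],z)[:2]; print(i,st[i],z,p.round(4),"mod",(p@xm).round(4),(p@ym).round(4), r[1:])
im,d,K,T,_=snap("top"); C=cloud(K,T,d);X=C[...,:2]@xm;Y=C[...,:2]@ym
mk=(d>0)&(abs(C[...,2]-.052)<.007)&(X<.03)&(X>-.2)&(abs(Y+.62)<.09)
for s in (Y<-.62,Y>-.62):
    q=mk&s; print(q.sum(),np.percentile(X[q],[1,50,99]),np.percentile(Y[q],[1,50,99]),np.median(C[...,2][q]))
E
```

```text
12 [ 205  206   72   38 1361] 0.052 [0.6629 0.1153] mod -0.0673 -0.6695 ((19.64255714416504, 69.2297134399414), 74.05460357666016)
12 [ 205  206   72   38 1361] 0.11 [0.6563 0.1069] mod -0.0736 -0.6609 ((19.64255714416504, 69.2297134399414), 74.05460357666016)
14 [195 240  10  35  52] 0.052 [0.5775 0.2241] mod 0.0605 -0.6165 ((35.17002487182617, 1.4909981489181519), 74.74488067626953)
14 [195 240  10  35  52] 0.11 [0.575  0.2105] mod 0.0481 -0.6104 ((35.17002487182617, 1.4909981489181519), 74.74488067626953)
15 [ 215  242   72   38 1379] 0.052 [0.568  0.0888] mod -0.0673 -0.5709 ((20.10338592529297, 69.40103149414062), 73.90918731689453)
15 [ 215  242   72   38 1379] 0.11 [0.566  0.0817] mod -0.0736 -0.5671 ((20.10338592529297, 69.40103149414062), 73.90918731689453)
19 [283 268  15  11 113] 0.052 [ 0.5331 -0.0146] mod -0.1574 -0.5095 ((8.428872108459473, 13.601133346557617), 73.3007583618164)
19 [283 268  15  11 113] 0.11 [ 0.5328 -0.0166] mod -0.1593 -0.5087 ((8.428872108459473, 13.601133346557617), 73.3007583618164)
1448 [-0.15875937 -0.06737751  0.02215716] [-0.69885216 -0.67142726 -0.64421416] 0.05205231300738278
1524 [-0.15893449 -0.06743964  0.02258464] [-0.60063671 -0.57209517 -0.54374207] 0.05211072271405637
```

```bash
python3 - <<'E'
from h import *
xm=np.array([-.269,.9631]);ym=np.array([-.9631,-.269])
print(get_obs()["qpos"].round(2))
for n,X,Y in(("A-",-.113,-.572),("A+",-.018,-.572),("B-",-.113,-.6705),("B+",-.018,-.6705)): print(n,(xm*X+ym*Y).round(4))
im,d,K,T,m=snap("wrist","w3.png"); C=cloud(K,T,d)
mk=(d>0)&(abs(C[...,2]-.070)<.008)&(im.min(2)>100)
n,l,st,ce=cv2.connectedComponentsWithStats(mk.astype(np.uint8))
for i in range(1,n):
    if st[i,4]>100: print(st[i],ce[i].round(0),C[l==i].mean(0).round(4),np.median(C[l==i][:,2]),fit(C[l==i])[:2])
E
```

```text
[ 0.38  0.94 -0.16  0.95  0.13  1.27 -1.05]
A- [0.5813 0.045 ]
A+ [0.5557 0.1365]
B- [0.6762 0.0715]
B+ [0.6506 0.163 ]
[ 140   74  137  124 8967] [207. 136.] [ 0.77   -0.1767  0.0636] 0.06362687871375394 ((768.85595703125, -177.5498046875), (110.32637023925781, 70.64663696289062))
[ 43 170  26 118 162] [ 55. 227.] [ 0.6484 -0.0546  0.0741] 0.07402370739954156 ((644.8728637695312, -55.56008529663086), (116.7293472290039, 2.355367660522461))
[ 310  371   41   36 1254] [330. 387.] [ 0.5432 -0.3615  0.0704] 0.07066645520779982 ((541.13623046875, -362.2342224121094), (47.94409942626953, 44.806793212890625))
[237 391  42  19 579] [258. 402.] [ 0.5017 -0.2882  0.0692] 0.07031787560906011 ((500.5790100097656, -288.7856140136719), (20.620006561279297, 46.04704666137695))
```

View pics/w3.png

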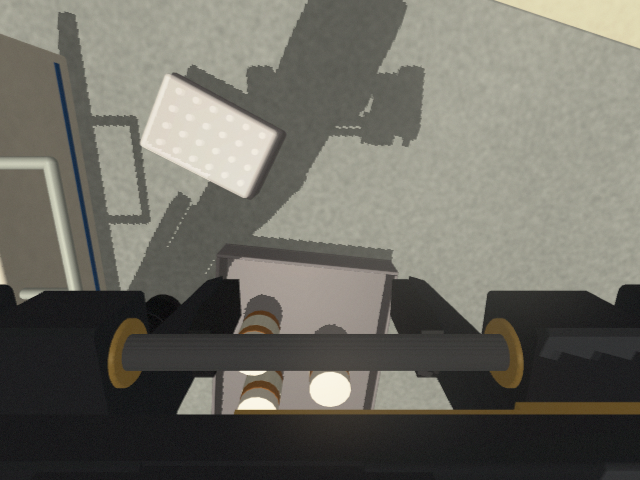

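{"method": "servo_tool", "body": {"targets": [[[0,0,1],1],[[0,0,1],1],[[0,0,1],1],[[0,0.1,1],1]]}}

```text
t: 9.58
position: [0.6253, -0.3093, 0.271]
tool_rot: [-0.028, 0.707, -0.028, -0.706]
wrist_force: [1.5, 0.0, -0.1]
opening: 0.0701
```

```bash
python3 - <<'E'
from h import *
print(get_obs()["qpos"].round(2))
go([.542,-.361,.25],[-.963,-.269])
E
```

```text
[ 0.43  0.78 -0.08  1.31  0.07  1.06 -1.31]
pos [ 0.6253 -0.3093  0.271 ] shift units [0.84 2.33 3.16] opening 0.0701 t 9.6 F [ 1.5  0.  -0.1]
yaw units 13.97
```

{"method": "servo_tool", "body": {"targets": [[[0,0,0],-1],[[0,0,0],-1],[[0,0,0],-1],[[0,0,0],-1],[[0,0,0],-1],[[0,0,0],-1],[[0,0,0],-1],[[0,0,0],-1],[[0,0,0],-1],[[0,0,0],-1],[[0,0,0],-1],[[0,0,0],-1],[[0,0,0],-1],[[0,0,0],-1],[[0,0,0],-1],[[0,0,0],-1],[[0,0,0],-1],[[0,0,0],-1],[[0,0,0],-1],[[0,0,0],-1]]}}

```text
t: 11.25
position: [0.6266, -0.3092, 0.2712]
tool_rot: [0.525, 0.473, 0.525, -0.473]
wrist_force: [0.3, 0.5, 0.5]
opening: 0.0699
```

```bash
cat > jars.py <<'E'
from h import *
import sys
xm=np.array([-.269,.9631])
print(get_obs()["qpos"].round(2))
for n in ("top","wrist"):
    im,d,K,T,m=snap(n,sys.argv[1]+n+".png"); C=cloud(K,T,d)
    mk=(d>0)&(abs(C[...,2]-.070)<.006)&(im.min(2)>90)&(C[...,1]<-.2)
    q,l,st,ce=cv2.connectedComponentsWithStats(mk.astype(np.uint8))
    for i in range(1,q):
        if st[i,4]>100:
            f=fit(C[l==i]); p=ray(K,T,*cv2.minEnclosingCircle(np.argwhere(l==i)[:,::-1].astype(np.float32))[0],.07)
            print(n,ce[i].round(0),C[l==i].mean(0).round(4),np.round(f[1],0),p[:2].round(4))
E
python3 jars.py a; python3 -c "
from h import *
go([.542,-.361,.25],[-.963,-.269])"
```

```text
[ 0.65  0.83 -0.55  1.29  0.44  1.14  0.17]
top [396. 289.] [ 0.4862 -0.2921  0.0701] [40. 44.] [ 0.4881 -0.2896]
wrist [248. 168.] [ 0.5586 -0.2683  0.0706] [46. 45.] [ 0.5587 -0.268 ]
wrist [172. 182.] [ 0.4882 -0.2899  0.0705] [46. 46.] [ 0.4878 -0.2902]
wrist [226. 258.] [ 0.5421 -0.3595  0.0704] [46. 43.] [ 0.5422 -0.3598]
wrist [219. 411.] [ 0.5405 -0.546   0.0686] [39.  7.] [ 0.5397 -0.546 ]
pos [ 0.6265 -0.3095  0.2711] shift units [ 0.84 -3.57  1.71] opening 0.0699 t 11.3 F [ 0.9  0.2 -0.8]
yaw units -1.97
```

{"method": "servo_tool", "body": {"targets": [[[0,-0.9,0.43],-1],[[0,-0.9,0.43],-0.97],[[0,-0.9,0.43],0],[[0,-0.8,0.4],0],[[0,0,0],0],[[0,0,0],0]]}}

```text
t: 11.85
position: [0.5486, -0.3706, 0.271]
tool_rot: [0.562, 0.429, 0.562, -0.43]
wrist_force: [0.9, 0.7, 0.5]
opening: 0.0699
```

```bash
python3 -c "
from h import *
go([.542,-.3597,.057],[-.963,-.269])"
```

```text
pos [ 0.5486 -0.3706  0.271 ] shift units [ 8.56 -0.14 -0.5 ] opening 0.0699 t 11.8 F [0.9 0.7 0.5]
yaw units -0.08
```

{"method": "servo_tool", "body": {"targets": [[[0.8,-0.14,-0.5],0],[[0.8,0,0],0],[[0.8,0,0],0],[[0.8,0,0],0],[[0.8,0,0],0],[[0.8,0,0],0],[[0.8,0,0],0],[[0.8,0,0],0],[[0,0,0],0],[[0,0,0],0]]}}

```text
t: 12.68
position: [0.5435, -0.3569, 0.1103]
tool_rot: [0.562, 0.428, 0.564, -0.428]
wrist_force: [-0.3, -0.8, 0.0]
opening: 0.07
```

```bash
python3 -c "
from h import *
go([.542,-.3597,.057],[-.963,-.269])"
```

```text
pos [ 0.5435 -0.3569  0.1103] shift units [ 2.13 -0.09  0.1 ] opening 0.07 t 12.7 F [-0.3 -0.8  0. ]
yaw units -0.02
```

{"method": "servo_tool", "body": {"targets": [[[0.4,-0.09,0.1],0],[[0.4,0,0],0],[[0.4,0,0],0],[[0.4,0,0],0],[[0.4,0,0],0],[[0.12,0,0],0],[[0,0,0],0],[[0,0,0],0]]}}

```text
t: 13.35
position: [0.5413, -0.3618, 0.0576]
tool_rot: [0.563, 0.428, 0.563, -0.428]
wrist_force: [0.1, -0.4, -0.2]
opening: 0.07
```

{"method": "servo_tool", "body": {"targets": [[[0,0,0],0],[[0,0,0],0],[[0,0,0],0],[[0,0,0],0],[[0,0,0],0],[[0,0,0],0]], "gripper": 30}}

```text
t: 13.85
position: [0.5414, -0.362, 0.0582]
tool_rot: [0.563, 0.428, 0.562, -0.428]
wrist_force: [-0.5, 0.2, 3.1]
opening: 0.0467
```

```bash
python3 -c "
from h import *
go([.5813,.045,.25],[-.963,-.269])"
```

```text
pos [ 0.5414 -0.362   0.0582] shift units [ -7.68   5.87 -15.26] opening 0.0467 t 13.8 F [-0.5  0.2  3.1]
yaw units -0.03
```

{"method": "servo_tool", "body": {"targets": [[[-0.6,0,0],0],[[-0.9,0,0],0],[[-0.9,0,0],0],[[-0.9,0,0],0],[[-0.9,0,0],0],[[-0.9,0.2,-0.5],0],[[-0.9,0.37,-0.96],0],[[-0.7,0.37,-0.96],0],[[0,0.37,-0.96],0],[[0,0.37,-0.96],0],[[0,0.37,-0.96],0],[[0,0.37,-0.96],0],[[0,0.37,-0.96],0],[[0,0.37,-0.96],0],[[0,0.37,-0.96],0],[[0,0.37,-0.96],0],[[0,0.37,-0.96],0],[[0,0.37,-0.96],0],[[0,0.37,-0.96],0],[[0,0.37,-0.96],0]]}}

```text
t: 15.52
position: [0.5778, 0.0111, 0.226]
tool_rot: [0.563, 0.428, 0.563, -0.428]
wrist_force: [0.7, -0.3, -1.7]
opening: 0.047
```

```bash
python3 -c "
from h import *
go([.5813,.045,.22],[-.963,-.269])"
```

```text
pos [0.5778 0.0111 0.226 ] shift units [ 0.24  0.5  -1.27] opening 0.047 t 15.5 F [ 0.7 -0.3 -1.7]
yaw units -0.03
```

{"method": "servo_tool", "body": {"targets": [[[0,0.2,-0.5],0],[[0,0.1,-0.3],0],[[0,0,0],0],[[0,0,0],0],[[0,0,0],0]]}}

```text
t: 15.93
position: [0.5798, 0.0287, 0.225]
tool_rot: [0.562, 0.428, 0.562, -0.43]
wrist_force: [0.6, -0.4, -1.7]
opening: 0.0464
```

```bash
python3 -c "
from h import *
go([.5813,.045,.1075],[-.963,-.269])
snap('wrist','w5.png')"
```

```text
pos [0.5798 0.0287 0.225 ] shift units [ 4.7   0.23 -0.62] opening 0.0464 t 15.9 F [ 0.6 -0.4 -1.7]
yaw units -0.06
```

View pics/w5.png

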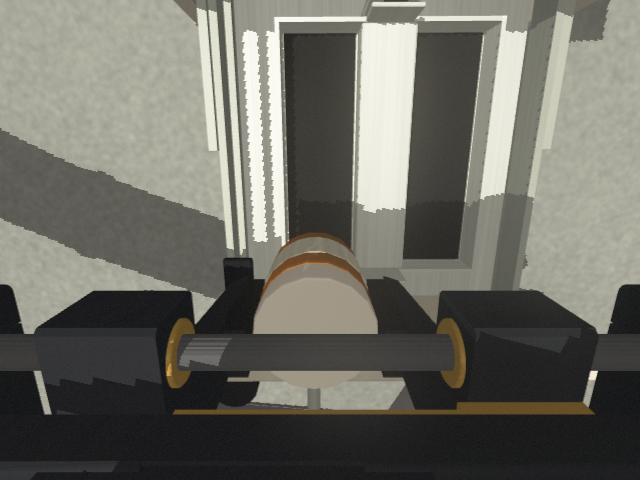

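{"method": "servo_tool", "body": {"targets": [[[0.5,0.23,-0.62],0],[[0.6,0,0],0],[[0.6,0,0],0],[[0.6,0,0],0],[[0.6,0,0],0],[[0.6,0,0],0],[[0.4,0,0],0],[[0,0,0],0],[[0,0,0],0]]}}

```text
t: 16.73
position: [0.5813, 0.0468, 0.1275]
tool_rot: [0.562, 0.428, 0.563, -0.429]
wrist_force: [0.7, 0.7, -1.0]
opening: 0.0463
```

```bash
python3 -c "
from h import *
go([.5813,.045,.1065],[-.963,-.269])"
```

```text
pos [0.5813 0.0468 0.1275] shift units [ 0.84 -0.02  0.07] opening 0.0463 t 16.7 F [ 0.7  0.7 -1. ]
yaw units -0.04
```

{"method": "servo_tool", "body": {"targets": [[[0.3,0,0.07],0],[[0.3,0,0],0],[[0.22,0,0],0],[[0,0,0],0],[[0,0,0],0],[[0,0,0],0]]}}

```text
t: 17.23
position: [0.5819, 0.046, 0.1073]
tool_rot: [0.563, 0.428, 0.563, -0.428]
wrist_force: [0.1, -0.7, -0.7]
opening: 0.0466
```

```bash
python3 -c "
from h import *
go([.5813,.045,.1065],[-.963,-.269])"
```

```text
pos [0.5819 0.046  0.1073] shift units [ 0.03 -0.03  0.03] opening 0.0466 t 17.2 F [ 0.1 -0.7 -0.7]
yaw units -0.03
```

{"method": "servo_tool", "body": {"targets": [[[0.1,0,0],0],[[0,0,0],0],[[0,0,0],0]]}}

```text
t: 17.48
position: [0.5829, 0.0464, 0.1054]
tool_rot: [0.563, 0.429, 0.562, -0.428]
wrist_force: [1.3, -0.1, 1.5]
opening: 0.0464
```

{"method": "servo_tool", "body": {"targets": [[[0,0,0],0],[[0,0,0],0],[[0,0,0],0],[[0,0,0],0]], "gripper": 64}}

```text
t: 17.82
position: [0.5814, 0.0457, 0.1045]
tool_rot: [0.562, 0.428, 0.563, -0.429]
wrist_force: [-1.1, -0.2, -0.7]
opening: 0.064
```

{"method": "servo_tool", "body": {"targets": [[[-0.4,0,0],0],[[-0.8,0,0],0],[[-0.9,0,0],0],[[-0.9,0,0],0],[[-0.9,0,0],0],[[-0.5,0,0],0],[[0,0,0.5],0],[[0,-0.2,0.9],0],[[0,-0.2,0.9],0],[[0,-0.2,0.9],0],[[0,-0.2,0.9],0],[[0,-0.2,0.9],0],[[0,-0.2,0.9],0],[[0,0,0],0]]}}

```text
t: 18.98
position: [0.5911, -0.1126, 0.2133]
tool_rot: [0.561, 0.429, 0.56, -0.433]
wrist_force: [-0.2, -0.8, -1.0]
opening: 0.0638
```

```bash
python3 jars.py b; python3 -c "
from h import *
go([.5587,-.268,.25],[-.963,-.269])
a=cv2.imread('pics/btop.png'); cv2.imwrite('pics/b2.png',cv2.resize(a[150:330,180:420],None,fx=3.3,fy=3.3,interpolation=3))"
```

```text
[ 0.41  0.76 -0.55  1.67  0.5   0.85 -0.09]
top [388. 260.] [ 0.5624 -0.274   0.0697] [44. 30.] [ 0.5597 -0.2694]
wrist [238. 387.] [ 0.5602 -0.2699  0.0705] [46. 40.] [ 0.5583 -0.2655]
pos [ 0.5915 -0.1062  0.2138] shift units [-1.44 -2.97  5.9 ] opening 0.0639 t 19.1 F [ 0.3  1.6 -0.3]
yaw units -0.07
```

View pics/b2.png

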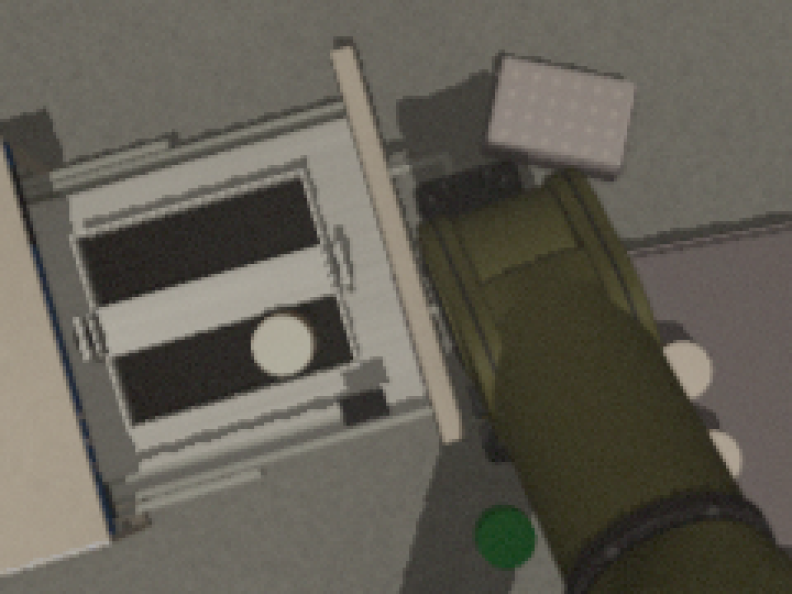

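{"method": "servo_tool", "body": {"targets": [[[0,-0.5,0.95],0],[[0,-0.5,0.95],0],[[0,-0.5,0.95],0],[[0,-0.5,0.95],0],[[0,-0.5,0.95],0],[[0,-0.4,0.95],0],[[0,0,0],0],[[0,0,0],0],[[0,0,0],0]], "gripper": 57}}

```text
t: 19.83
position: [0.5607, -0.2587, 0.2146]
tool_rot: [0.563, 0.428, 0.563, -0.427]
wrist_force: [-0.8, 0.6, 0.0]
opening: 0.057
```

```bash
python3 jars.py c; python3 -c "
from h import *
go([.5587,-.268,.058],[-.963,-.269])"
```

```text
[ 0.67  0.78 -0.58  1.62  0.52  0.89  0.17]
wrist [308. 242.] [ 0.5578 -0.2675  0.0706] [46. 46.] [ 0.5578 -0.2676]
wrist [219. 244.] [ 0.4874 -0.289   0.0705] [46. 46.] [ 0.4871 -0.2888]
pos [ 0.5609 -0.2583  0.2148] shift units [ 6.27 -0.19  0.36] opening 0.0571 t 19.9 F [ 0.3 -0.3  0.8]
yaw units 0.01
```

{"method": "servo_tool", "body": {"targets": [[[0.5,-0.2,0.35],0],[[0.7,0,0],0],[[0.7,0,0],0],[[0.7,0,0],0],[[0.7,0,0],0],[[0.7,0,0],0],[[0,0,0],0],[[0,0,0],0],[[0,0,0],0]]}}

```text
t: 20.68
position: [0.5582, -0.2705, 0.1152]
tool_rot: [0.563, 0.428, 0.563, -0.428]
wrist_force: [0.6, -0.2, 0.8]
opening: 0.0567
```

```bash
python3 -c "
from h import *
go([.558,-.2676,.058],[-.963,-.269])"
```

```text
pos [ 0.5582 -0.2705  0.1152] shift units [ 2.29  0.02 -0.11] opening 0.0567 t 20.7 F [ 0.6 -0.2  0.8]
yaw units -0.03
```

{"method": "servo_tool", "body": {"targets": [[[0.4,0,-0.1],0],[[0.4,0,0],0],[[0.4,0,0],0],[[0.4,0,0],0],[[0.4,0,0],0],[[0.28,0,0],0],[[0,0,0],0],[[0,0,0],0]]}}

```text
t: 21.35
position: [0.5569, -0.2681, 0.0571]
tool_rot: [0.562, 0.428, 0.563, -0.428]
wrist_force: [1.0, 0.3, 0.6]
opening: 0.057
```

{"method": "servo_tool", "body": {"targets": [[[0,0,0],0],[[0,0,0],0],[[0,0,0],0],[[0,0,0],0],[[0,0,0],0]], "gripper": 30}}

```text
t: 21.77
position: [0.5575, -0.2684, 0.0582]
tool_rot: [0.563, 0.428, 0.562, -0.428]
wrist_force: [0.5, 0.6, 0.8]
opening: 0.0468
```

```bash
python3 -c "
from h import *
go([.6762,.0715,.225],[-.963,-.269])"
```

```text
pos [ 0.5575 -0.2684  0.0582] shift units [ -6.67   8.2  -11.84] opening 0.0468 t 21.8 F [0.5 0.6 0.8]
yaw units -0.03
```

{"method": "servo_tool", "body": {"targets": [[[-0.6,0,0],0],[[-0.9,0,0],0],[[-0.9,0,0],0],[[-0.9,0,0],0],[[-0.9,0,0],0],[[-0.9,0.3,-0.4],0],[[-0.9,0.6,-0.88],0],[[-0.7,0.66,-0.96],0],[[0,0.66,-0.96],0],[[0,0.66,-0.96],0],[[0,0.66,-0.96],0],[[0,0.66,-0.96],0],[[0,0.66,-0.96],0],[[0,0.66,-0.96],0],[[0,0.66,-0.96],0],[[0,0.66,-0.96],0],[[0,0.66,-0.96],0],[[0,0.66,-0.96],0],[[0,0,0],0],[[0,0,0],0]]}}

```text
t: 23.43
position: [0.6745, 0.0743, 0.2249]
tool_rot: [0.563, 0.427, 0.564, -0.427]
wrist_force: [0.0, -0.4, -1.6]
opening: 0.0462
```

```bash
python3 -c "
from h import *
go([.6762,.0715,.1065],[-.963,-.269]); snap('wrist','w6.png')"
```

```text
pos [0.6745 0.0743 0.2249] shift units [4.74 0.04 0.13] opening 0.0462 t 23.4 F [ 0.  -0.4 -1.6]
yaw units 0.01
```

View pics/w6.png

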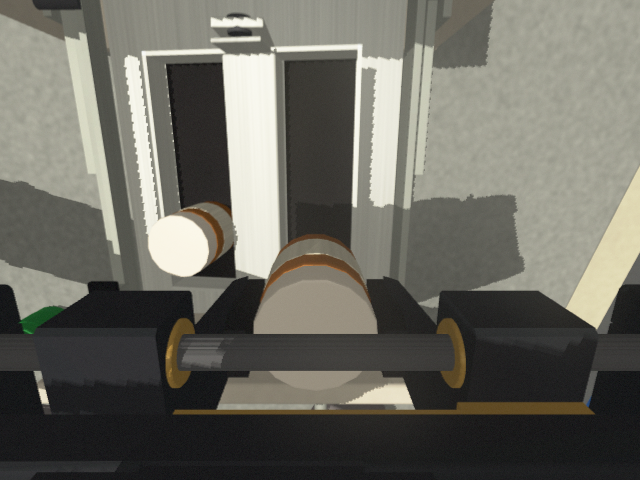

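{"method": "servo_tool", "body": {"targets": [[[0.5,0.12,0.13],0],[[0.6,0,0],0],[[0.6,0,0],0],[[0.6,0,0],0],[[0.6,0,0],0],[[0.6,0,0],0],[[0.2,0,0],0],[[0,0,0],0],[[0,0,0],0]]}}

```text
t: 24.23
position: [0.6787, 0.0678, 0.1325]
tool_rot: [0.562, 0.428, 0.562, -0.429]
wrist_force: [-0.5, -0.4, -1.4]
opening: 0.0464
```

```bash
python3 -c "
from h import *
go([.6786,.0721,.1065],[-.963,-.269])"
```

```text
pos [0.6787 0.0678 0.1325] shift units [ 1.04  0.04 -0.17] opening 0.0464 t 24.2 F [-0.5 -0.4 -1.4]
yaw units -0.05
```

{"method": "servo_tool", "body": {"targets": [[[0.2,0,-0.15],0],[[0.2,0,0],0],[[0.2,0,0],0],[[0.2,0,0],0],[[0,0,0],0],[[0,0,0],0]]}}

```text
t: 24.73
position: [0.6775, 0.0725, 0.1123]
tool_rot: [0.563, 0.428, 0.563, -0.429]
wrist_force: [-0.3, -1.1, -0.6]
opening: 0.0464
```

{"method": "servo_tool", "body": {"targets": [[[0.1,0,0],0],[[0.1,0,0],0],[[0.05,0,0],0],[[0,0,0],0],[[0,0,0],0],[[0,0,0],0]]}}

```text
t: 25.23
position: [0.6778, 0.0726, 0.1066]
tool_rot: [0.563, 0.428, 0.563, -0.428]
wrist_force: [-1.0, -0.5, -0.7]
opening: 0.0464
```

```bash
python3 -c "
from h import *
go([.6786,.0721,.1065],[-.963,-.269])
im,d,K,T,m=snap('wrist','w7.png')"
```

```text
pos [0.6778 0.0726 0.1066] shift units [0.   0.03 0.03] opening 0.0464 t 25.2 F [-1.  -0.5 -0.7]
yaw units -0.03
```

View pics/w7.png

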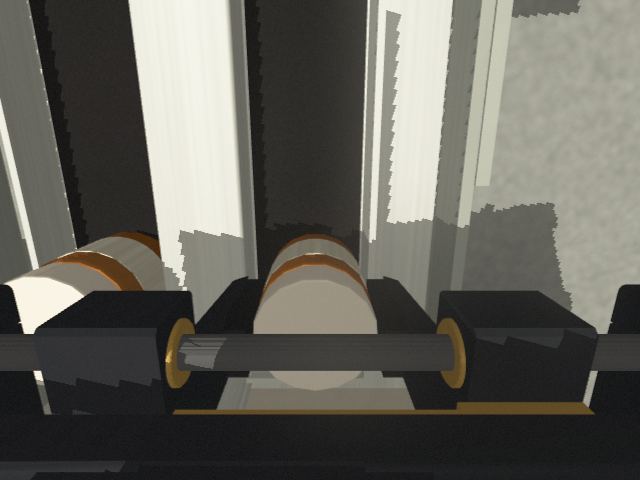

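{"method": "servo_tool", "body": {"targets": [[[0.07,0,0],0],[[0,0,0],0],[[0,0,0],0],[[0,0,0],0]]}}

```text
t: 25.62
position: [0.6772, 0.0725, 0.1053]
tool_rot: [0.562, 0.428, 0.563, -0.429]
wrist_force: [-2.9, -0.5, 4.8]
opening: 0.0463
```

{"method": "servo_tool", "body": {"targets": [[[0,0,0],0],[[0,0,0],0],[[0,0,0],0],[[0,0,0],0]], "gripper": 62}}

```text
t: 25.95
position: [0.6779, 0.0727, 0.1046]
tool_rot: [0.563, 0.428, 0.563, -0.428]
wrist_force: [0.0, -0.1, 0.4]
opening: 0.062
```

{"method": "servo_tool", "body": {"targets": [[[-0.3,0,0],0],[[-0.8,0,0],0],[[-0.9,0,0],0],[[-0.9,0,0],0],[[-0.9,0,0],0],[[-0.5,0,0],0],[[0,-0.6,0.7],0],[[0,-0.7,0.9],0],[[0,-0.7,0.9],0],[[0,-0.7,0.9],0],[[0,-0.7,0.9],0],[[0,-0.7,0.9],0],[[0,-0.7,0.9],0],[[0,-0.7,0.9],0],[[0,0,0],0],[[0,0,0],0]]}}

```text
t: 27.28
position: [0.591, -0.1351, 0.212]
tool_rot: [0.562, 0.429, 0.562, -0.43]
wrist_force: [0.7, 0.8, -0.1]
opening: 0.0618
```

```bash
python3 jars.py d; python3 -c "
from h import *
go([.4874,-.289,.215],[-.963,-.269])
a=cv2.imread('pics/dtop.png'); cv2.imwrite('pics/d2.png',cv2.resize(a[150:330,180:420],None,fx=3.3,fy=3.3,interpolation=3))"
```

```text
[ 0.46  0.77 -0.56  1.66  0.51  0.86 -0.05]
pos [ 0.5922 -0.1314  0.2125] shift units [-0.11 -5.72  4.96] opening 0.0622 t 27.4 F [ 0.4 -0.1  0.1]
yaw units -0.02
```

View pics/d2.png

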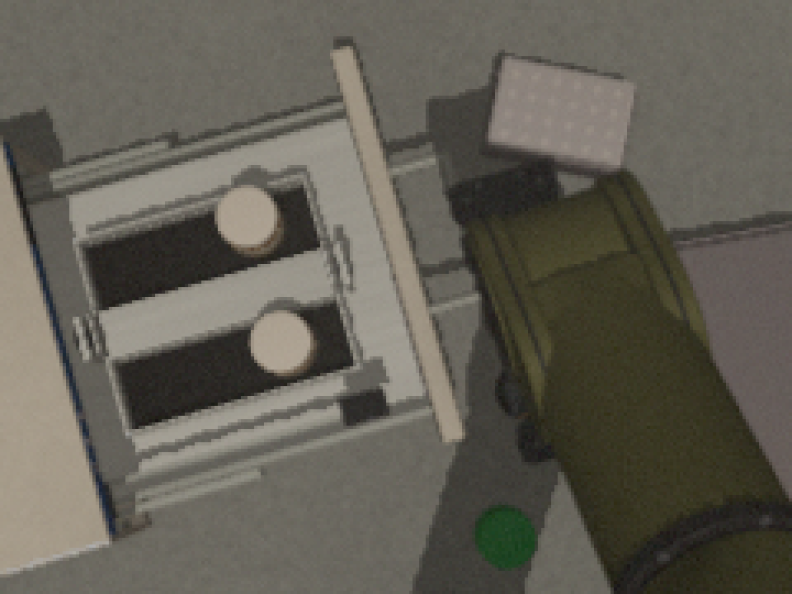

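{"method": "servo_tool", "body": {"targets": [[[0,-0.95,0.82],0],[[0,-0.95,0.82],0],[[0,-0.95,0.82],0],[[0,-0.95,0.82],0],[[0,-0.95,0.82],0],[[0,-0.9,0.8],0],[[0,0,0],0],[[0,0,0],0],[[0,0,0],0]], "gripper": 68}}

```text
t: 28.13
position: [0.4897, -0.2864, 0.2125]
tool_rot: [0.563, 0.428, 0.563, -0.427]
wrist_force: [-0.8, 0.2, 0.2]
opening: 0.0678
```

```bash
python3 jars.py e; python3 -c "
from h import *
go([.4874,-.289,.058],[-.963,-.269])"
```

```text
[ 0.79  0.73 -0.59  1.78  0.54  0.8   0.21]
wrist [310. 236.] [ 0.4867 -0.2893  0.0705] [46. 46.] [ 0.4865 -0.2893]
pos [ 0.4899 -0.286   0.2125] shift units [ 6.18 -0.14  0.09] opening 0.0682 t 28.2 F [-0.3 -0.2  0.3]
yaw units 0.01
```

View pics/ewrist.png

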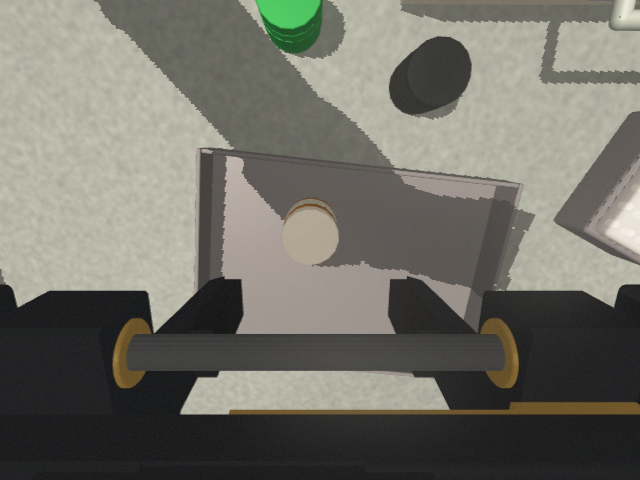

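{"method": "servo_tool", "body": {"targets": [[[0.5,-0.16,0.1],0],[[0.7,0,0],0],[[0.7,0,0],0],[[0.7,0,0],0],[[0.7,0,0],0],[[0.7,0,0],0],[[0.6,0,0],0],[[0,0,0],0],[[0,0,0],0],[[0,0,0],0]]}}

```text
t: 29.07
position: [0.4862, -0.291, 0.098]
tool_rot: [0.563, 0.428, 0.563, -0.428]
wrist_force: [0.1, -0.7, -0.1]
opening: 0.068
```

```bash
python3 -c "
from h import *
go([.4868,-.2893,.058],[-.963,-.269])"
```

```text
pos [ 0.4862 -0.291   0.098 ] shift units [ 1.6   0.04 -0.06] opening 0.068 t 29.1 F [ 0.1 -0.7 -0.1]
yaw units -0.02
```

{"method": "servo_tool", "body": {"targets": [[[0.4,0.04,-0.06],0],[[0.4,0,0],0],[[0.4,0,0],0],[[0.37,0,0],0],[[0,0,0],0],[[0,0,0],0]]}}

```text
t: 29.57
position: [0.4851, -0.2899, 0.0571]
tool_rot: [0.562, 0.428, 0.563, -0.428]
wrist_force: [0.9, -0.4, -0.2]
opening: 0.0681
```

{"method": "servo_tool", "body": {"targets": [[[0,0,0],0],[[0,0,0],0],[[0,0,0],0],[[0,0,0],0],[[0,0,0],0],[[0,0,0],0]], "gripper": 30}}

```text
t: 30.07
position: [0.4859, -0.2902, 0.0584]
tool_rot: [0.563, 0.428, 0.562, -0.428]
wrist_force: [-0.2, 0.6, 2.1]
opening: 0.0465
```

```bash
python3 -c "
from h import *
go([.5557,.1365,.225],[-.963,-.269])"
```

```text
pos [ 0.4859 -0.2902  0.0584] shift units [ -6.67   7.24 -15.71] opening 0.0465 t 30.1 F [-0.2  0.6  2.1]
yaw units -0.03
```

{"method": "servo_tool", "body": {"targets": [[[-0.6,0,0],0],[[-0.9,0,0],0],[[-0.9,0,0],0],[[-0.9,0,0],0],[[-0.9,0,0],0],[[-0.9,0.2,-0.4],0],[[-0.9,0.4,-0.88],0],[[-0.7,0.45,-0.97],0],[[0,0.45,-0.97],0],[[0,0.45,-0.97],0],[[0,0.45,-0.97],0],[[0,0.45,-0.97],0],[[0,0.45,-0.97],0],[[0,0.45,-0.97],0],[[0,0.45,-0.97],0],[[0,0.45,-0.97],0],[[0,0.45,-0.97],0],[[0,0.45,-0.97],0],[[0,0.45,-0.97],0],[[0,0.45,-0.97],0]]}}

```text
t: 31.73
position: [0.5482, 0.0886, 0.2252]
tool_rot: [0.563, 0.428, 0.563, -0.429]
wrist_force: [-0.1, 0.2, -0.8]
opening: 0.0468
```

{"method": "servo_tool", "body": {"targets": [[[0,0.45,-0.97],0],[[0,0.4,-0.9],0],[[0,0,0],0],[[0,0,0],0],[[0,0,0],0]]}}

```text
t: 32.15
position: [0.5562, 0.1371, 0.225]
tool_rot: [0.563, 0.428, 0.562, -0.429]
wrist_force: [-0.1, -0.2, -1.3]
opening: 0.0464
```

```bash
python3 -c "
from h import *
go([.557,.1317,.1065],[-.963,-.269]); snap('wrist','w8.png')"
```

```text
pos [0.5562 0.1371 0.225 ] shift units [ 4.74 -0.02  0.21] opening 0.0464 t 32.1 F [-0.1 -0.2 -1.3]
yaw units -0.04
```

View pics/w8.png

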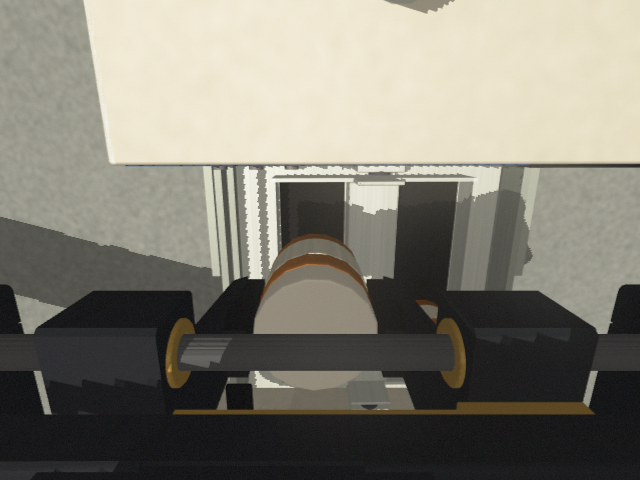

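{"method": "servo_tool", "body": {"targets": [[[0.5,0,0.21],0],[[0.6,0,0],0],[[0.6,0,0],0],[[0.6,0,0],0],[[0.6,0,0],0],[[0.6,0,0],0],[[0.4,0,0],0],[[0,0,0],0],[[0,0,0],0]]}}

```text
t: 32.95
position: [0.5579, 0.1323, 0.1278]
tool_rot: [0.562, 0.428, 0.562, -0.429]
wrist_force: [0.1, 0.5, -0.7]
opening: 0.0465
```

```bash
python3 -c "
from h import *
go([.557,.1317,.1065],[-.963,-.269])"
```

```text
pos [0.5579 0.1323 0.1278] shift units [ 0.85 -0.04  0.01] opening 0.0465 t 33.0 F [ 0.1  0.5 -0.7]
yaw units -0.05
```

{"method": "servo_tool", "body": {"targets": [[[0.3,-0.03,0],0],[[0.3,0,0],0],[[0.25,0,0],0],[[0,0,0],0],[[0,0,0],0],[[0,0,0],0]]}}

```text
t: 33.45
position: [0.5571, 0.133, 0.1067]
tool_rot: [0.563, 0.428, 0.563, -0.428]
wrist_force: [0.1, -0.3, -2.0]
opening: 0.0464
```

{"method": "servo_tool", "body": {"targets": [[[0.05,0,0],0],[[0,0,0],0],[[0,0,0],0]]}}

```text
t: 33.7
position: [0.5578, 0.1332, 0.1059]
tool_rot: [0.563, 0.429, 0.562, -0.428]
wrist_force: [1.0, 0.6, 0.5]
opening: 0.0465
```

{"method": "servo_tool", "body": {"targets": [[[0,0,0],0],[[0,0,0],0],[[0,0,0],0],[[0,0,0],0]], "gripper": 64}}

```text
t: 34.03
position: [0.557, 0.1329, 0.1054]
tool_rot: [0.563, 0.428, 0.563, -0.428]
wrist_force: [-0.7, 0.4, 0.1]
opening: 0.0641
```

{"method": "servo_tool", "body": {"targets": [[[-0.3,0,0],0],[[-0.7,0,0],0],[[-0.9,0,0],0],[[-0.9,0,0],0],[[-0.9,0,0],0],[[-0.9,0,0],0],[[-0.9,0,0],0],[[-0.9,0,0],0],[[-0.9,0,0],0],[[0,0,0],0],[[0,0,0],0]]}}

```text
t: 34.95
position: [0.5576, 0.1332, 0.2894]
tool_rot: [0.563, 0.429, 0.562, -0.428]
wrist_force: [0.3, 0.1, 0.9]
opening: 0.0639
```

```bash
python3 -c "
from h import *
go([.55,.28,.29],[-.963,-.269])
im,d,K,T,m=snap('wrist','w9.png'); C=cloud(K,T,d)
mk=(d>0)&(C[...,2]>.222)&(C[...,2]<.245)&(C[...,1]>.22); P=C[mk]; print(len(P),P.mean(0),fit(P),np.argwhere(mk).mean(0))
snap('top','top9.png')
a=cv2.imread('pics/top9.png'); cv2.imwrite('pics/t9.png',cv2.resize(a[150:330,120:360],None,fx=3.3,fy=3.3,interpolation=3))"
```

```text
pos [0.5576 0.1332 0.2894] shift units [-0.02  1.27 -5.74] opening 0.0639 t 35.0 F [0.3 0.1 0.9]
yaw units -0.03
0 [nan nan nan] ((0.0, 0.0), (0.0, 0.0), 0.0) [nan nan]<string>:5: RuntimeWarning: Mean of empty slice.
  ret = um.true_divide(
```

View pics/w9.png

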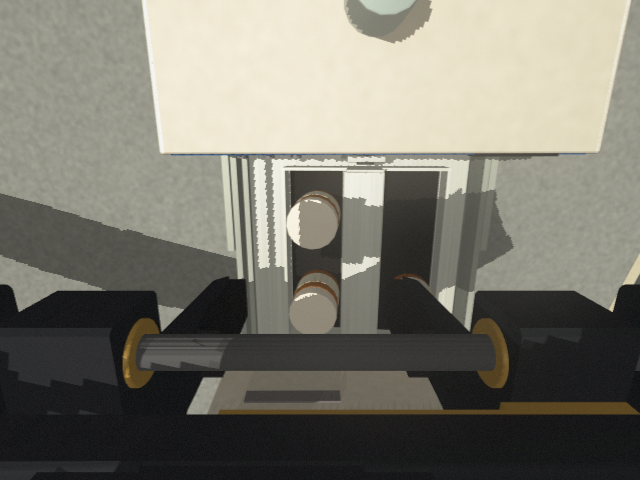

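View pics/t9.png

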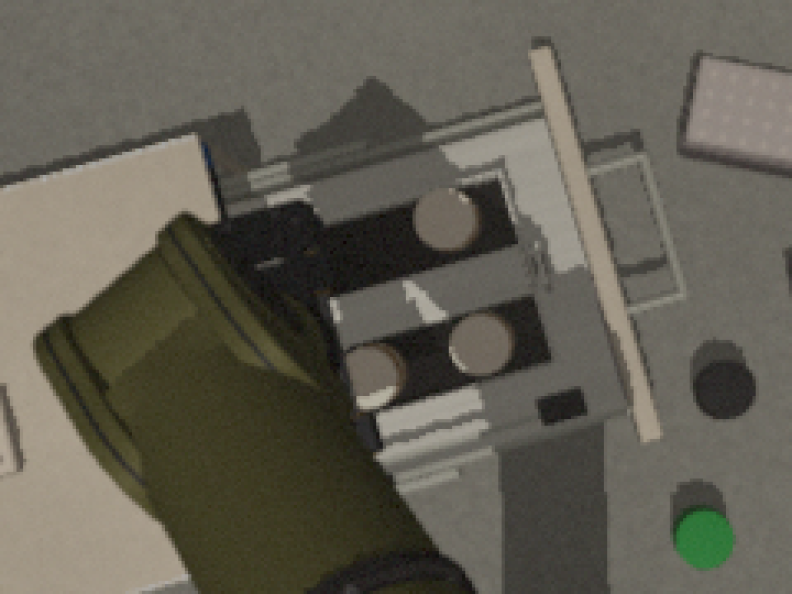

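{"method": "servo_tool", "body": {"targets": [[[-0.3,0.3,-0.7],0],[[-0.3,0.3,-0.7],0],[[0,0.3,-0.7],0],[[0,0.3,-0.7],0],[[0,0,0],0],[[0,0,0],0],[[0,0,0],0]]}}

```text
t: 35.63
position: [0.5672, 0.2069, 0.3017]
tool_rot: [0.562, 0.427, 0.563, -0.43]
wrist_force: [-0.2, -0.6, 0.2]
opening: 0.0637
```

```bash
python3 -c "
from h import *
go([.55,.28,.29],[-.963,-.269])
im,d,K,T,m=snap('wrist','w10.png'); C=cloud(K,T,d)
mk=(d>0)&(C[...,2]>.225)&(C[...,2]<.245)&(C[...,1]>.2); P=C[mk]; print(len(P),P.mean(0),np.median(P,0),fit(P),np.argwhere(mk).mean(0))
v,u=np.argwhere(mk).mean(0); print(ray(K,T,u,v,.235))
mk=(d>0)&(C[...,2]>.178)&(C[...,2]<.207)&(C[...,1]>.2)&(C[...,1]<.33); P=C[mk]; print(len(P),P.mean(0),fit(P))
"
```

```text
pos [0.5672 0.2069 0.3017] shift units [ 0.46  0.12 -3.  ] opening 0.0637 t 35.6 F [-0.2 -0.6  0.2]
yaw units -0.04
2160 [0.55327736 0.29419428 0.23553253] [0.55327303 0.29429397 0.23559011] ((553.185791015625, 294.0641784667969), (26.295143127441406, 26.414146423339844), 17.908857345581055) [105.83888889 334.41018519]
[0.55327201 0.29432295 0.235     ]
568 [0.55249134 0.29234502 0.20572954] ((553.3428955078125, 294.4247741699219), (40.40660858154297, 40.919578552246094), 15.708245277404785)
```

View pics/w10.png

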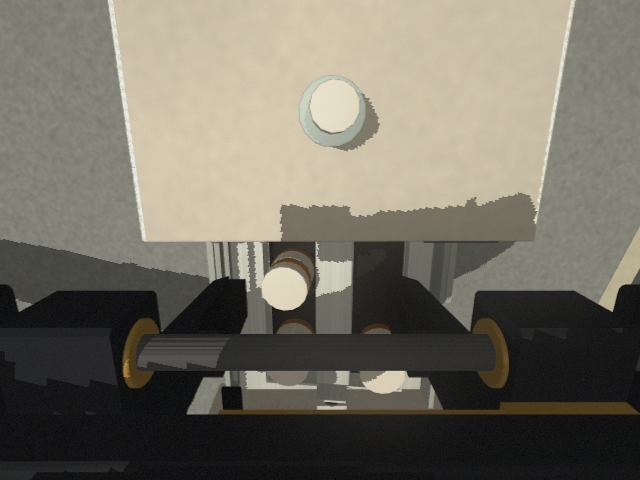

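```bash
python3 -c "
from h import *
go([.5533,.2943,.2375],[-.963,-.269])"
```

```text
pos [0.5674 0.2066 0.302 ] shift units [ 2.57  0.39 -3.54] opening 0.064 t 35.7 F [ 0.9 -0.9  0. ]
yaw units -0.05
```

{"method": "servo_tool", "body": {"targets": [[[0,0.1,-0.88],0],[[0,0.1,-0.88],0],[[0,0.1,-0.88],0],[[0,0.09,-0.88],0],[[0,0,0],0],[[0,0,0],0],[[0,0,0],0]]}}

```text
t: 36.27
position: [0.5541, 0.2937, 0.3025]
tool_rot: [0.563, 0.428, 0.562, -0.43]
wrist_force: [-0.5, 0.9, 0.2]
opening: 0.0639
```

```bash
python3 -c "
from h import *
go([.5533,.2943,.2375],[-.963,-.269])"
```

```text
pos [0.5541 0.2937 0.3025] shift units [ 2.6  -0.02 -0.04] opening 0.0639 t 36.3 F [-0.5  0.9  0.2]
yaw units -0.06
```

{"method": "servo_tool", "body": {"targets": [[[0.4,0,0],0],[[0.5,0,0],0],[[0.5,0,0],0],[[0.5,0,0],0],[[0.5,0,0],0],[[0.2,0,0],0],[[0,0,0],0],[[0,0,0],0]]}}

```text
t: 36.93
position: [0.5538, 0.295, 0.2378]
tool_rot: [0.562, 0.428, 0.562, -0.429]
wrist_force: [0.6, 0.3, 0.0]
opening: 0.0638
```

```bash
python3 -c "
from h import *
go([.5533,.2943,.2375],[-.963,-.269])"
```

```text
pos [0.5538 0.295  0.2378] shift units [ 0.01 -0.03  0.02] opening 0.0638 t 36.9 F [0.6 0.3 0. ]
yaw units -0.05
```

{"method": "servo_tool", "body": {"targets": [[[0,0,0],0],[[0,0,0],0],[[0,0,0],0],[[0,0,0],0],[[0,0,0],0],[[0,0,0],0],[[0,0,0],0]], "gripper": 12}}

```text
t: 37.52
position: [0.5535, 0.296, 0.2381]
tool_rot: [0.563, 0.428, 0.563, -0.428]
wrist_force: [-0.4, 0.3, 0.4]
opening: 0.0261
```

```bash
python3 -c "
from h import *
go([.653,.16,.2975],[-.963,-.269])"
```

```text
pos [0.5535 0.296  0.2381] shift units [-2.38  2.39  6.3 ] opening 0.0261 t 37.5 F [-0.4  0.3  0.4]
yaw units -0.03
```

{"method": "servo_tool", "body": {"targets": [[[-0.5,0,0],0],[[-0.9,0,0],0],[[-0.9,0,0.3],0],[[0,0.3,0.8],0],[[0,0.35,0.9],0],[[0,0.35,0.9],0],[[0,0.35,0.9],0],[[0,0.35,0.9],0],[[0,0.35,0.9],0],[[0,0.35,0.7],0],[[0,0,0],0],[[0,0,0],0],[[0,0,0],0]]}}

```text
t: 38.6
position: [0.6524, 0.1613, 0.2952]
tool_rot: [0.562, 0.428, 0.564, -0.428]
wrist_force: [0.2, 0.8, -0.5]
opening: 0.0263
```

```bash
python3 -c "
from h import *
go([.6544,.1589,.125],[-.963,-.269])
snap('wrist','w11.png')"
```

```text
pos [0.6524 0.1613 0.2952] shift units [6.81 0.06 0.12] opening 0.0263 t 38.6 F [ 0.2  0.8 -0.5]
yaw units -0.02
```

View pics/w11.png

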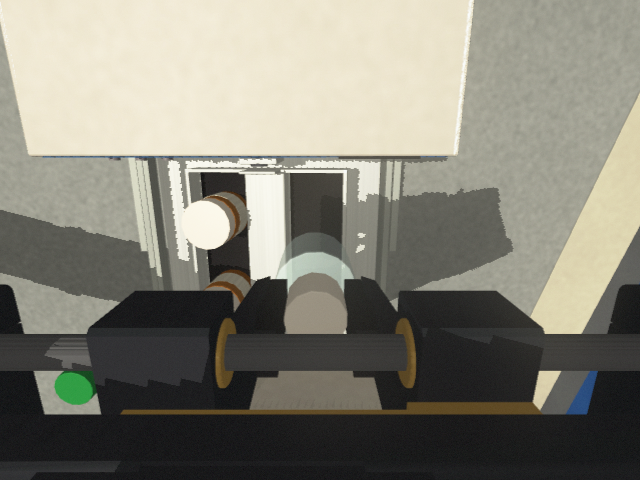

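{"method": "servo_tool", "body": {"targets": [[[0.5,0.06,0.1],0],[[0.7,0,0],0],[[0.7,0,0],0],[[0.7,0,0],0],[[0.7,0,0],0],[[0.7,0,0],0],[[0.7,0,0],0],[[0.6,0,0],0],[[0.4,0,0],0],[[0,0,0],0],[[0,0,0],0]]}}

```text
t: 39.57
position: [0.6549, 0.1585, 0.1525]
tool_rot: [0.563, 0.428, 0.563, -0.428]
wrist_force: [-0.2, -0.4, -0.3]
opening: 0.0263
```

```bash
python3 -c "
from h import *
go([.6544,.1589,.125],[-.963,-.269])"
```

```text
pos [0.6549 0.1585 0.1525] shift units [ 1.1  -0.02 -0.02] opening 0.0263 t 39.6 F [-0.2 -0.4 -0.3]
yaw units -0.02
```

{"method": "servo_tool", "body": {"targets": [[[0.25,0,0],0],[[0.2,0,0],0],[[0.2,0,0],0],[[0.15,0,0],0],[[0.1,0,0],0],[[0,0,0],0],[[0,0,0],0],[[0,0,0],0]]}}

```text
t: 40.23
position: [0.6556, 0.1581, 0.1307]
tool_rot: [0.563, 0.428, 0.563, -0.428]
wrist_force: [0.3, -0.8, -1.5]
opening: 0.0264
```

{"method": "servo_tool", "body": {"targets": [[[0.1,0,0],0],[[0.1,0,0],0],[[0.03,0,0],0],[[0,0,0],0],[[0,0,0],0],[[0,0,0],0]]}}

```text
t: 40.73
position: [0.6554, 0.1581, 0.1247]
tool_rot: [0.563, 0.428, 0.563, -0.428]
wrist_force: [-1.4, -0.2, -0.8]
opening: 0.0263
```

```bash
python3 -c "
from h import *
go([.6544,.1589,.125],[-.963,-.269])
snap('wrist','w12.png')"
```

```text
pos [0.6554 0.1581 0.1247] shift units [-0.01 -0.03 -0.04] opening 0.0263 t 40.7 F [-1.4 -0.2 -0.8]
yaw units -0.03
```

View pics/w12.png

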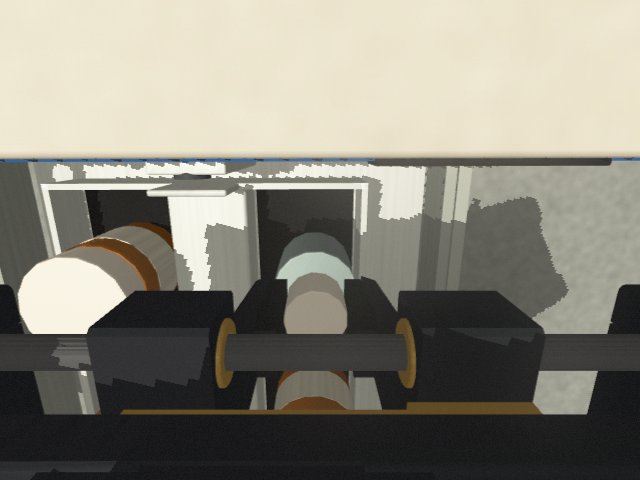

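{"method": "servo_tool", "body": {"targets": [[[0.06,0,0],0],[[0,0,0],0],[[0,0,0],0],[[0,0,0],0]]}}

```text
t: 41.12
position: [0.6551, 0.158, 0.1234]
tool_rot: [0.563, 0.428, 0.563, -0.428]
wrist_force: [-2.1, -0.8, 3.1]
opening: 0.0262
```

{"method": "servo_tool", "body": {"targets": [[[0,0,0],0],[[0,0,0],0],[[0,0,0],0],[[0,0,0],0],[[0,0,0],0]], "gripper": 50}}

```text
t: 41.53
position: [0.6556, 0.1581, 0.1231]
tool_rot: [0.563, 0.428, 0.563, -0.428]
wrist_force: [0.2, -0.3, -0.0]
opening: 0.05
```

{"method": "servo_tool", "body": {"targets": [[[-0.3,0,0],0],[[-0.6,0,0],0],[[-0.9,0,0],0],[[-0.9,0,0],0],[[-0.9,0,0],0],[[-0.9,0,0],0],[[-0.9,0,0],0],[[0,0,0.9],0],[[0,0,0.9],0],[[0,0,0.9],0],[[0,0,0.9],0],[[0,0,0.9],0],[[0,0,0.9],0],[[0,0,0.9],0],[[0,0,0.9],0],[[0,0,0],0],[[0,0,0],0]]}}

```text
t: 42.95
position: [0.7035, -0.0173, 0.2584]
tool_rot: [0.562, 0.429, 0.562, -0.429]
wrist_force: [0.1, 1.2, -0.4]
opening: 0.0499
```

```bash
cat > chk.py <<'E'
from h import *
import sys
xm=np.array([-.269,.9631]);ym=np.array([-.9631,-.269])
for n in ("top","scene"):
    im,d,K,T,m=snap(n,sys.argv[1]+n+".png"); C=cloud(K,T,d)
    X=C[...,:2]@xm+.068; Y=C[...,:2]@ym+.6212; Z=C[...,2]
    m=(d>0)&(abs(X)<.1)&(abs(Y)<.09)
    for nm,zz in (("capz",(.108,.135)),):
        k=m&(Z>zz[0])&(Z<zz[1]); q,l,st,ce=cv2.connectedComponentsWithStats(k.astype(np.uint8))
        for i in range(1,q):
            if st[i,4]>40:
                s=l==i; s2=s&(Z>np.percentile(Z[s],50))
                A=np.c_[X[s2],Y[s2],np.ones(s2.sum())]; c=np.linalg.lstsq(A,Z[s2],rcond=None)[0]
                print(n,ce[i].round(0),"x",X[s2].mean().round(4),"y",Y[s2].mean().round(4),"z",np.median(Z[s2]).round(4),"slope",c[:2].round(3))
    for nm,k in (("spine",(abs(Y)<.015)&(abs(Z-.078)<.01)&(abs(X)<.08)),("floorA",(abs(Y-.049)<.027)&(abs(Z-.052)<.01)&(abs(X)<.085)),("floorB",(abs(Y+.049)<.027)&(abs(Z-.052)<.01)&(abs(X)<.085))):
        k=k&(d>0)
        if k.sum()>50: print(n,nm,k.sum(),np.median(Z[k]).round(4))
E
python3 chk.py g; python3 -c "
import cv2
a=cv2.imread('pics/gtop.png');b=cv2.imread('pics/gscene.png')
cv2.imwrite('pics/g2.png',cv2.resize(a[150:330,120:360],None,fx=3.3,fy=3.3,interpolation=3))
cv2.imwrite('pics/g3.png',cv2.resize(b[180:400,250:500],None,fx=2.7,fy=2.7,interpolation=3))"
```

```text
top [254. 215.] x -0.0461 y -0.051 z 0.117 slope [-0.003  0.015]
top [220. 224.] x 0.0425 y -0.0541 z 0.121 slope [0.036 0.054]
top [264. 253.] x -0.0434 y 0.0472 z 0.1205 slope [0.009 0.022]
top [230. 263.] x 0.0449 y 0.0483 z 0.1207 slope [-0.001  0.03 ]
top spine 702 0.0777
top floorA 679 0.0537
top floorB 773 0.0505
scene [365. 278.] x -0.0428 y 0.0477 z 0.1199 slope [-0.006  0.014]
scene [399. 293.] x 0.0475 y 0.0484 z 0.1201 slope [-0.006  0.012]
scene [341. 303.] x -0.0431 y -0.0507 z 0.1166 slope [0.009 0.004]
scene [375. 320.] x 0.043 y -0.054 z 0.1205 slope [0.02  0.016]
scene spine 593 0.0778
scene floorA 236 0.0546
scene floorB 371 0.051
```

View pics/g2.png

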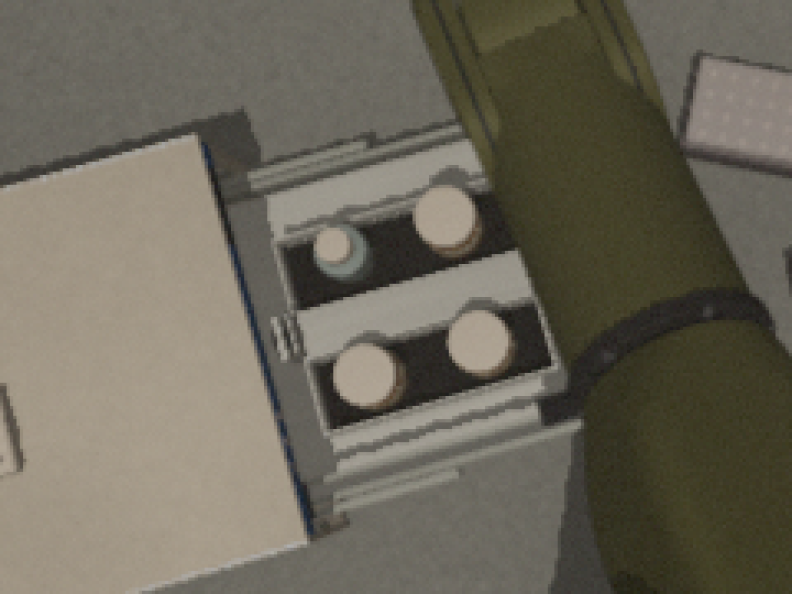

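View pics/g3.png

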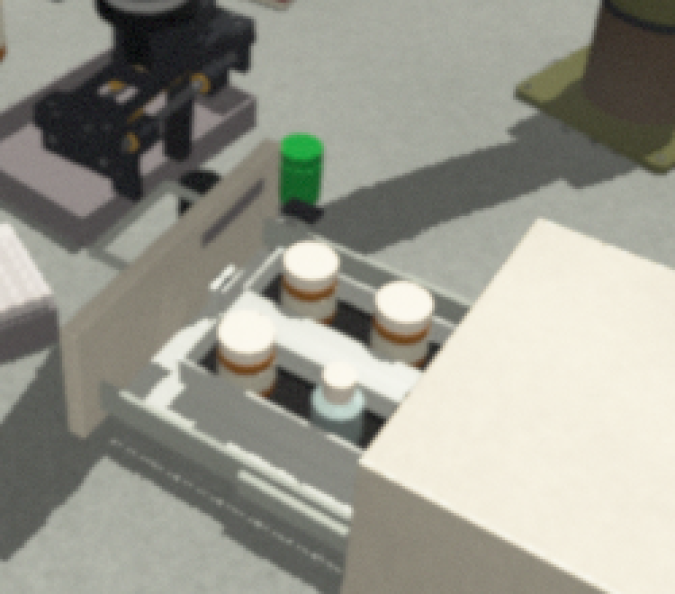

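```bash
python3 -c "
from h import *
go([.6562,.1578,.258],[-.963,-.269])"
```

```text
pos [ 0.703  -0.0138  0.2586] shift units [ 0.03  0.03 -7.12] opening 0.0501 t 43.0 F [0.1 0.2 0.1]
yaw units -0.02
```

{"method": "servo_tool", "body": {"targets": [[[0,0.03,-0.9],0],[[0,0,-0.9],0],[[0,0,-0.9],0],[[0,0,-0.9],0],[[0,0,-0.9],0],[[0,0,-0.9],0],[[0,0,-0.9],0],[[0,0,-0.82],0],[[0,0,0],0],[[0,0,0],0],[[0,0,0],0]]}}

```text
t: 43.97
position: [0.6566, 0.1563, 0.2584]
tool_rot: [0.563, 0.428, 0.562, -0.428]
wrist_force: [-0.4, -0.5, -0.3]
opening: 0.0502
```

```bash
python3 -c "
from h import *
go([.6562,.1578,.1235],[-.963,-.269])"
```

```text
pos [0.6566 0.1563 0.2584] shift units [ 5.4   0.   -0.07] opening 0.0502 t 44.0 F [-0.4 -0.5 -0.3]
yaw units -0.03
```

{"method": "servo_tool", "body": {"targets": [[[0.5,0,-0.05],0],[[0.7,0,0],0],[[0.7,0,0],0],[[0.7,0,0],0],[[0.7,0,0],0],[[0.7,0,0],0],[[0.7,0,0],0],[[0.4,0,0],0],[[0.24,0,0],0],[[0,0,0],0],[[0,0,0],0],[[0,0,0],0]]}}

```text
t: 44.97
position: [0.657, 0.1577, 0.1257]
tool_rot: [0.563, 0.429, 0.562, -0.428]
wrist_force: [-0.1, 0.4, -0.7]
opening: 0.0502
```

{"method": "servo_tool", "body": {"targets": [[[0,0,0],0],[[0,0,0],0],[[0,0,0],0],[[0,0,0],0],[[0,0,0],0],[[0,0,0],0]], "gripper": 12}}

```text
t: 45.47
position: [0.6562, 0.1575, 0.125]
tool_rot: [0.563, 0.428, 0.563, -0.428]
wrist_force: [-1.6, -1.1, 1.8]
opening: 0.0262
```

{"method": "servo_tool", "body": {"targets": [[[-0.2,0,0],0],[[-0.2,0,0],0],[[-0.2,0,0],0],[[0,-0.15,0],0],[[0,-0.15,0],0],[[0,0,0],0],[[0,0,0],0]]}}

```text
t: 46.05
position: [0.6486, 0.1552, 0.1395]
tool_rot: [0.563, 0.428, 0.563, -0.429]
wrist_force: [0.6, -0.2, -1.2]
opening: 0.0261
```

```bash
python3 -c "
from h import *
xm=np.array([-.269,.9631]);ym=np.array([-.9631,-.269])
t=xm*(-.0255)+ym*(-.6212-.046); print(t)
go([*t,.1234],[-.963,-.269])"
```

```text
[0.64943982 0.15491775]
pos [0.6486 0.1552 0.1395] shift units [0.64 0.03 0.02] opening 0.0261 t 46.0 F [ 0.6 -0.2 -1.2]
yaw units -0.03
```

{"method": "servo_tool", "body": {"targets": [[[0.15,0,0],0],[[0.15,0,0],0],[[0.15,0,0],0],[[0.1,0,0],0],[[0,0,0],0],[[0,0,0],0],[[0,0,0],0]]}}

```text
t: 46.63
position: [0.6493, 0.1556, 0.126]
tool_rot: [0.563, 0.428, 0.563, -0.428]
wrist_force: [-1.6, -0.2, -0.0]
opening: 0.0262
```

{"method": "servo_tool", "body": {"targets": [[[0.06,0,0],0],[[0,0,0],0],[[0,0,0],0],[[0,0,0],0]]}}

```text
t: 46.97
position: [0.6491, 0.1556, 0.1249]
tool_rot: [0.563, 0.428, 0.563, -0.428]
wrist_force: [-1.7, -0.2, 4.5]
opening: 0.0262
```

{"method": "servo_tool", "body": {"targets": [[[0,0,0],0],[[0,0,0],0],[[0,0,0],0],[[0,0,0],0],[[0,0,0],0]], "gripper": 50}}

```text
t: 47.38
position: [0.6492, 0.1555, 0.1242]
tool_rot: [0.563, 0.428, 0.563, -0.428]
wrist_force: [0.4, 0.4, 1.0]
opening: 0.0501
```

{"method": "servo_tool", "body": {"targets": [[[-0.3,0,0],0],[[-0.6,0,0],0],[[-0.9,0,0],0],[[-0.9,0,0],0],[[-0.9,0,0],0],[[-0.9,0,0],0],[[-0.9,0,0],0],[[0,0,0.9],0],[[0,0,0.9],0],[[0,0,0.9],0],[[0,0,0.9],0],[[0,0,0.9],0],[[0,0,0.9],0],[[0,0,0.9],0],[[0,0,0.9],0],[[0,0,0],0],[[0,0,0],0]]}}

```text
t: 48.8
position: [0.6972, -0.0198, 0.2596]
tool_rot: [0.562, 0.429, 0.562, -0.429]
wrist_force: [-0.2, -0.1, -0.0]
opening: 0.0503
```

```bash
python3 chk.py i; python3 -c "
import cv2
b=cv2.imread('pics/iscene.png')
cv2.imwrite('pics/i3.png',cv2.resize(b[180:400,250:500],None,fx=2.7,fy=2.7,interpolation=3))
from h import *
xm=np.array([-.269,.9631]);ym=np.array([-.9631,-.269])
t=xm*(-.159)+ym*(-.5095); print(t)
go([*t,.2],xm);print(get_obs()['qpos'].round(2))"
```

```text
top [254. 215.] x -0.0458 y -0.0519 z 0.1179 slope [ 0.001 -0.011]
top [221. 227.] x 0.0414 y -0.0472 z 0.1225 slope [-0.017  0.002]
top [264. 253.] x -0.0452 y 0.0484 z 0.12 slope [-0.023  0.005]
top [230. 263.] x 0.046 y 0.049 z 0.1201 slope [-0.015  0.023]
top spine 706 0.0777
top floorA 687 0.053
top floorB 763 0.0514
scene [365. 278.] x -0.0414 y 0.0487 z 0.1193 slope [0.006 0.   ]
scene [399. 293.] x 0.0473 y 0.0481 z 0.1194 slope [ 0.004 -0.005]
scene [341. 303.] x -0.0432 y -0.0517 z 0.1173 slope [0.005 0.   ]
scene [377. 318.] x 0.0438 y -0.0463 z 0.1215 slope [-0.04  -0.002]
scene spine 543 0.0778
scene floorA 231 0.0533
scene floorB 348 0.0515
[ 0.53347045 -0.0160774 ]
pos [ 0.6967 -0.0164  0.2599] shift units [ 2.39 -6.29 -1.76] opening 0.0499 t 48.9 F [-0.7  0.6  0.3]
yaw units 17.98
[ 0.22  0.84 -0.57  1.31  0.46  1.12 -0.12]
```

View pics/i3.png

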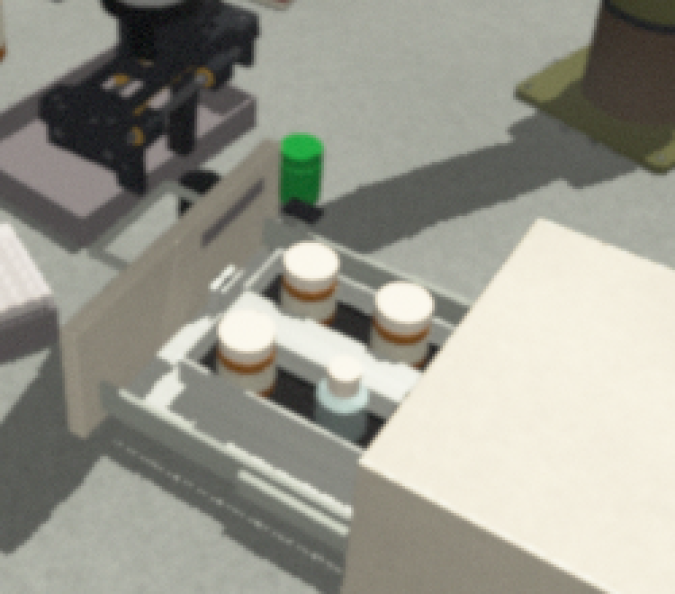

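{"method": "servo_tool", "body": {"targets": [[[0,0,0],1],[[0,0,0],1],[[0,0,0],1],[[0,0,0],1],[[0,0,0],1],[[0,0,0],1],[[0,0,0],1],[[0,0,0],1],[[0,0,0],1],[[0,0,0],1],[[0,0,0],1],[[0,0,0],1],[[0,0,0],1],[[0,0,0],1],[[0,0,0],1],[[0,0,0],1],[[0,0,0],1],[[0,0,0],1],[[0,0,0],0]], "gripper": 0}}

```text
t: 50.48
position: [0.6967, -0.0153, 0.2597]
tool_rot: [0.095, 0.701, 0.096, -0.701]
wrist_force: [0.6, -0.6, -0.3]
opening: 0.0007
```

```bash
python3 -c "
from h import *
xm=np.array([-.269,.9631]);ym=np.array([-.9631,-.269])
t=xm*(-.159)+ym*(-.5095); print(t)
go([*t,.2],xm)"
```

```text
[ 0.53347045 -0.0160774 ]
pos [ 0.6967 -0.0153  0.2597] shift units [ 2.39 -1.71  6.3 ] opening 0.0007 t 50.5 F [ 0.6 -0.6 -0.3]
yaw units -0.02
```

{"method": "servo_tool", "body": {"targets": [[[0,-0.24,0.9],0],[[0,-0.24,0.9],0],[[0,-0.24,0.9],0],[[0,-0.24,0.9],0],[[0,-0.24,0.9],0],[[0,-0.24,0.9],0],[[0,-0.24,0.9],0],[[0,0,0],0],[[0,0,0],0],[[0,0,0],0]]}}

```text
t: 51.32
position: [0.5351, -0.0185, 0.2599]
tool_rot: [0.096, 0.701, 0.096, -0.7]
wrist_force: [1.1, 0.1, 0.1]
opening: 0.0006
```

```bash
python3 -c "
from h import *
xm=np.array([-.269,.9631]);ym=np.array([-.9631,-.269])
im,d,K,T,m=snap('wrist','w13.png'); C=cloud(K,T,d)
X=C[...,:2]@xm; Y=C[...,:2]@ym
k=(d>0)&(abs(C[...,2]-.11)<.006)&(abs(X+.159)<.035)&(abs(Y+.51)<.025)&(im.max(2)<110)
print(k.sum(),[ (np.percentile(q[k],2)+np.percentile(q[k],98))/2 for q in (X,Y)],np.median(C[k][:,2]))
t=xm*(-.159)+ym*(-.5095); go([*t,.145],xm)"
```

```text
1105 [np.float64(-0.15915922562127907), np.float64(-0.5080558530934055)] 0.1105181943262577
pos [ 0.5353 -0.0186  0.2598] shift units [ 4.59 -0.12  0.05] opening 0.0002 t 51.4 F [ 0.6  0.1 -0.7]
yaw units -0.01
```

View pics/w13.png

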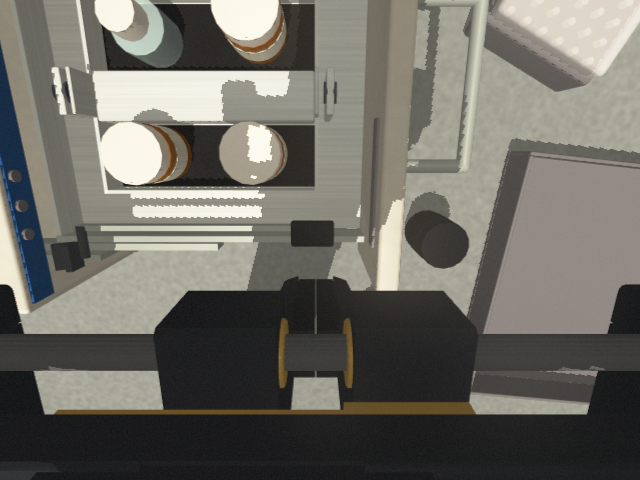

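{"method": "servo_tool", "body": {"targets": [[[0.5,-0.1,0.1],0],[[0.7,0,0],0],[[0.7,0,0],0],[[0.7,0,0],0],[[0.7,0,0],0],[[0.7,0,0],0],[[0.6,0,0],0],[[0,0,0],0],[[0,0,0],0]]}}

```text
t: 52.12
position: [0.5315, -0.0173, 0.1439]
tool_rot: [-0.095, -0.7, -0.095, 0.701]
wrist_force: [0.0, -0.8, 0.5]
opening: 0.0005
```

```bash
python3 -c "
from h import *
xm=np.array([-.269,.9631]);ym=np.array([-.9631,-.269])
t=xm*(-.159)+ym*(-.5085); go([*t,.1235],xm)"
```

```text
pos [ 0.5315 -0.0173  0.1439] shift units [ 0.81 -0.03 -0.05] opening 0.0005 t 52.1 F [ 0.  -0.8  0.5]
yaw units -0.02
```

{"method": "servo_tool", "body": {"targets": [[[0.2,0,-0.04],0],[[0.2,0,0],0],[[0.2,0,0],0],[[0.15,0,0],0],[[0.1,0,0],0],[[0.05,0,0],0],[[0,0,0],0],[[0,0,0],0],[[0,0,0],0]]}}

```text
t: 52.87
position: [0.5321, -0.0163, 0.1233]
tool_rot: [0.095, 0.701, 0.096, -0.7]
wrist_force: [-2.2, 2.4, 13.2]
opening: 0.0001
```

```bash
python3 -c "
from h import *
xm=np.array([-.269,.9631]);ym=np.array([-.9631,-.269])
t=xm*(-.159)+ym*(-.5085); go([*t,.1235],xm)
snap('scene','s14.png')
b=cv2.imread('pics/s14.png')
cv2.imwrite('pics/s14c.png',cv2.resize(b[180:400,250:500],None,fx=2.7,fy=2.7,interpolation=3))"
```

```text
pos [ 0.5321 -0.0163  0.1233] shift units [-0.01  0.01 -0.01] opening 0.0001 t 52.9 F [-2.2  2.4 13.2]
yaw units -0.02
```

View pics/s14c.png

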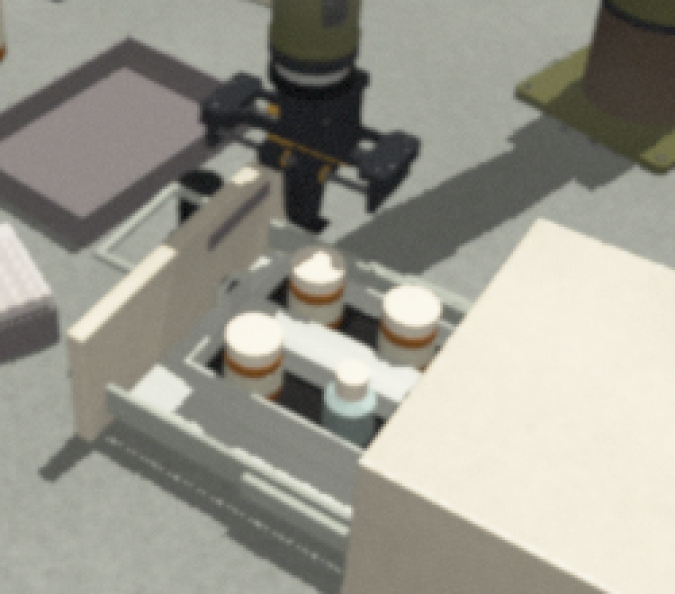

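{"method": "servo_tool", "body": {"targets": [[[-0.05,0,0],0],[[0,-0.05,0],0],[[0,-0.1,0],0],[[0,-0.1,0],0],[[0,0,0],0]]}}

```text
t: 53.33
position: [0.5307, -0.0111, 0.1235]
tool_rot: [0.095, 0.701, 0.095, -0.7]
wrist_force: [0.7, 0.9, 4.9]
opening: 0.0003
```

```bash
cat > bar.py <<'E'
from h import *
xm=np.array([-.269,.9631]);ym=np.array([-.9631,-.269])
im,d,K,T,m=snap("top"); C=cloud(K,T,d); X=C[...,:2]@xm;Y=C[...,:2]@ym
k=(d>0)&(abs(C[...,2]-.137)<.005)&(X<.0345)&(X>-.3)&(abs(Y+.62)<.15)
if k.sum()>50: p=np.percentile(X[k],[1,50,99]); print(k.sum(),"panel X",p.round(4),"travel",.0225-p[0], "alt", .0315-p[1])
s=get_obs(); print(s["wrist_force"].round(1))
E
python3 bar.py
```

```text
759 panel X [-0.2142 -0.2057 -0.1968] travel 0.23672484427272286 alt 0.23719604785941323
[ 0.3 -0.3  5.6]
```

{"method": "servo_tool", "body": {"targets": [[[-0.4,0,0],0],[[-0.9,0,0],0],[[-0.9,0,0],0],[[-0.9,0,0],0],[[-0.9,0,0],0],[[0,0,0],0],[[0,0,0],0]]}}

```text
t: 53.97
position: [0.5302, -0.0115, 0.2241]
tool_rot: [0.095, 0.701, 0.095, -0.7]
wrist_force: [-0.5, 0.5, 0.2]
opening: 0.0004
```

```bash
python3 bar.py; python3 -c "
from h import *
xm=np.array([-.269,.9631]);ym=np.array([-.9631,-.269])
im,d,K,T,m=snap('top'); C=cloud(K,T,d); X=C[...,:2]@xm;Y=C[...,:2]@ym
k=(d>0)&(abs(C[...,2]-.125)<.008)&(X<-.235)&(X>-.3)&(abs(Y+.62)<.04)
print(k.sum(),np.percentile(X[k],[2,50,98]))
t=xm*(-.259)+ym*(-.62); go([*t,.2],xm)"
```

```text
735 panel X [-0.2143 -0.206  -0.1968] travel 0.23680831907278066 alt 0.2374803203669881
[-0.6 -1.2 -1.1]
126 [-0.26417507 -0.25910445 -0.25454231]
pos [ 0.5292 -0.0115  0.2224] shift units [ 0.88  4.21 -4.55] opening 0.0005 t 54.1 F [-1.  -0.3 -0. ]
yaw units -0.03
```

Bar confirmed at X = −0.259. Move over it.

{"method": "servo_tool", "body": {"targets": [[[0,0.84,-0.91],0],[[0,0.84,-0.91],0],[[0,0.84,-0.91],0],[[0,0.84,-0.91],0],[[0,0.84,-0.91],0],[[0,0,0],0],[[0,0,0],0],[[0,0,0],0]], "gripper": 34}}

```text
t: 54.73
position: [0.6662, -0.0815, 0.2214]
tool_rot: [-0.095, -0.699, -0.096, 0.702]
wrist_force: [-1.1, -0.0, -0.7]
opening: 0.034
```

```bash
python3 -c "
from h import *
xm=np.array([-.269,.9631]);ym=np.array([-.9631,-.269])
t=xm*(-.259)+ym*(-.62); go([*t,.133],xm)"
```

```text
pos [ 0.6662 -0.0815  0.2214] shift units [ 3.54  0.06 -0.02] opening 0.034 t 54.7 F [-1.1 -0.  -0.7]
yaw units -0.03
```

{"method": "servo_tool", "body": {"targets": [[[0.5,0,0],0],[[0.6,0,0],0],[[0.6,0,0],0],[[0.6,0,0],0],[[0.6,0,0],0],[[0.6,0,0],0],[[0,0,0],0],[[0,0,0],0]]}}

```text
t: 55.4
position: [0.6662, -0.0812, 0.1351]
tool_rot: [-0.095, -0.7, -0.096, 0.702]
wrist_force: [0.3, -1.1, 0.9]
opening: 0.034
```

```bash
python3 -c "
from h import *
xm=np.array([-.269,.9631]);ym=np.array([-.9631,-.269])
t=xm*(-.259)+ym*(-.62); go([*t,.133],xm)"
```

```text
pos [ 0.6662 -0.0812  0.1351] shift units [ 0.08  0.06 -0.01] opening 0.034 t 55.4 F [ 0.3 -1.1  0.9]
yaw units -0.02
```

{"method": "servo_tool", "body": {"targets": [[[0,0,0],0],[[0,0,0],0],[[0,0,0],0],[[0,0,0],0],[[0,0,0],0],[[0,0,0],0]], "gripper": 0}}

```text
t: 55.9
position: [0.6683, -0.0825, 0.1366]
tool_rot: [0.095, 0.701, 0.095, -0.7]
wrist_force: [-1.3, -0.4, 4.2]
opening: 0.0085
```

```bash
python3 f.py
```

```text
bar moved since -0.227381532288013 -0.01741947814738064 0.008511741321519025
```

{"method": "servo_tool", "body": {"targets": [[[0,-0.03,0],0],[[0,-0.06,0],0],[[0,-0.1,0],0],[[0,-0.14,0],0],[[0,-0.18,0],0],[[0,-0.22,0],0],[[0,-0.25,0],0],[[0,-0.25,0],0],[[0,-0.25,0],0],[[0,-0.25,0],0],[[0,-0.25,0],0],[[0,-0.25,0],0],[[0,-0.25,0],0],[[0,-0.25,0],0],[[0,-0.25,0],0],[[0,-0.25,0],0],[[0,-0.25,0],0],[[0,-0.25,0],0],[[0,-0.25,0],0],[[0,-0.25,0],0]]}}

```text
t: 57.57
position: [0.6401, 0.0187, 0.1366]
tool_rot: [0.095, 0.701, 0.094, -0.7]
wrist_force: [0.3, -2.3, 6.3]
opening: 0.009
```

{"method": "servo_tool", "body": {"targets": [[[0,-0.25,0],0],[[0,-0.25,0],0],[[0,-0.25,0],0],[[0,-0.25,0],0],[[0,-0.25,0],0],[[0,-0.25,0],0],[[0,-0.25,0],0],[[0,-0.25,0],0],[[0,-0.25,0],0],[[0,-0.25,0],0],[[0,-0.25,0],0],[[0,-0.25,0],0],[[0,-0.22,0],0],[[0,-0.18,0],0],[[0,-0.14,0],0],[[0,-0.1,0],0],[[0,-0.06,0],0],[[0,-0.03,0],0],[[0,0,0],0],[[0,0,0],0]]}}

```text
t: 59.23
position: [0.6149, 0.1095, 0.1365]
tool_rot: [0.095, 0.701, 0.095, -0.701]
wrist_force: [-1.5, 0.1, 8.9]
opening: 0.0087
```

```bash
python3 f.py; python3 bar.py
```

```text
bar moved since -0.028144316266844757 0.554229733961706 0.0087423016074153
118 panel X [-0.0153 -0.0067  0.0023] travel 0.03775699938201661 alt 0.038203305070787896
[-2.  -0.8  7.8]
```

{"method": "servo_tool", "body": {"targets": [[[0,-0.05,0],0],[[0,-0.1,0],0],[[0,-0.15,0],0],[[0,-0.18,0],0],[[0,-0.18,0],0],[[0,-0.18,0],0],[[0,-0.15,0],0],[[0,-0.12,0],0],[[0,-0.1,0],0],[[0,-0.08,0],0],[[0,-0.06,0],0],[[0,-0.05,0],0],[[0,0,0],0],[[0,0,0],0],[[0,0,0],0]]}}

```text
t: 60.53
position: [0.6055, 0.1432, 0.1365]
tool_rot: [0.095, 0.701, 0.095, -0.701]
wrist_force: [-2.0, -0.8, 8.3]
opening: 0.009
```

```bash
python3 f.py; python3 bar.py
```

```text
bar moved since 0.006839886358868966 -0.24962886742050927 0.00899134673004586
94 panel X [0.0195 0.0269 0.0344] travel 0.003017536050558236 alt 0.004635042121697935
[-1.2 -0.4  8.9]
```

{"method": "servo_tool", "body": {"targets": [[[0,-0.06,0],0],[[0,-0.06,0],0],[[0,-0.05,0],0],[[0,0,0],0],[[0,0,0],0],[[0,0,0],0]]}}

```text
t: 61.08
position: [0.6047, 0.1459, 0.1365]
tool_rot: [0.095, 0.701, 0.094, -0.701]
wrist_force: [-1.1, -3.3, 8.9]
opening: 0.0091
```

```bash
python3 f.py; python3 bar.py
```

```text
bar moved since 0.00961599401077147 -2.912806113668606 0.009060273711405683
74 panel X [0.0223 0.028  0.034 ] travel 0.00020953568154193428 alt 0.003455501453337416
[-1.3 -4.1  8.3]
```

{"method": "servo_tool", "body": {"targets": [[[0,-0.06,0],0],[[0,-0.05,0],0],[[0,0,0],0],[[0,0,0],0],[[0,0,0],0]]}}

```text
t: 61.55
position: [0.6047, 0.146, 0.1366]
tool_rot: [0.096, 0.701, 0.092, -0.701]
wrist_force: [0.6, -6.6, 7.2]
opening: 0.0092
```

```bash
python3 f.py; python3 bar.py
```

```text
bar moved since 0.009704388574395692 -6.545689795099975 0.009234024328808403
70 panel X [0.0223 0.0286 0.0344] travel 0.00020999618945655857 alt 0.002916788309733305
[ 0.5 -6.8  8.5]
```

{"method": "servo_tool", "body": {"targets": [[[0,0.1,0],0],[[0,0,0],0],[[0,0,0],0]]}}

```text
t: 61.85
position: [0.6047, 0.1459, 0.1365]
tool_rot: [0.095, 0.701, 0.094, -0.701]
wrist_force: [-0.0, -4.2, 8.3]
opening: 0.0087
```

{"method": "servo_tool", "body": {"targets": [[[0,0,0],0],[[0,0,0],0],[[0,0,0],0],[[0,0,0],0],[[0,0,0],0]], "gripper": 34}}

```text
t: 62.27
position: [0.6041, 0.1479, 0.1354]
tool_rot: [-0.095, -0.7, -0.095, 0.701]
wrist_force: [0.4, -0.7, -0.3]
opening: 0.0336
```

{"method": "servo_tool", "body": {"targets": [[[-0.4,0,0],0],[[-0.6,0,0],0],[[-0.9,0,0],0],[[-0.9,0,0],0],[[-0.9,0,0],0],[[-0.9,0,0],0],[[0,0.9,0],0],[[0,0.9,0],0],[[0,0.9,0],0],[[0,0.9,0],0],[[0,0.9,0],0],[[0,0.9,0],0],[[0,0.9,0],0],[[0,0.9,0],0],[[0,0,0],0],[[0,0,0],0]]}}

```text
t: 63.6
position: [0.6523, -0.0277, 0.2512]
tool_rot: [0.094, 0.701, 0.094, -0.701]
wrist_force: [-0.2, 0.4, 0.0]
opening: 0.0339
```

```bash
python3 bar.py; python3 -c "
from h import *
im,d,K,T,m=snap('top','top20.png'); snap('scene','sc20.png'); snap('wrist','w20.png')
xm=np.array([-.269,.9631]);ym=np.array([-.9631,-.269]); C=cloud(K,T,d); X=C[...,:2]@xm;Y=C[...,:2]@ym
k=(d>0)&(abs(C[...,2]-.125)<.006)&(X<0)&(X>-.05)&(abs(Y+.62)<.045); print('bar',np.percentile(X[k],[2,50,98]))
k=(d>0)&(abs(C[...,2]-.06)<.012)&(C[...,0]>.68)&(C[...,1]<-.1)&(C[...,1]>-.26); print('tipbox',fit(C[k]))
print(get_obs()['t'])"
```

```text
625 panel X [0.0221 0.0281 0.0344] travel 0.0004241064292158474 alt 0.003449450871779988
[-0.   0.2  0.5]
bar [-0.02729285 -0.02304178 -0.0178714 ]
tipbox ((768.9234619140625, -175.78024291992188), (113.08094024658203, 75.849365234375), 78.433349609375)
63.8
```

View pics/sc20.png

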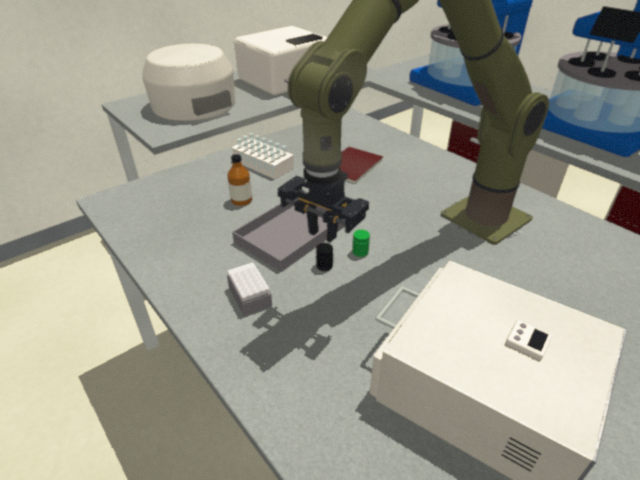

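View pics/w20.png

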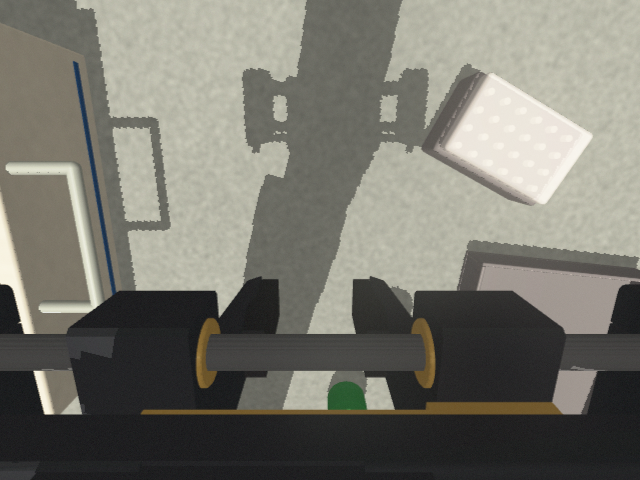

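```bash
python3 -c "
from h import *
print(order.hand_in())"
```

```text
the job is handed in; nothing more can be done
None
```

The mixer is loaded and its chassis is pushed fully home. I handed the job in at about 64 s, and the interface gives no verdict.

**What I did**
- I pulled the chassis out to the lock; it measured about 0.249 m and stayed there when I let go.
- I stood the three jars from the tote on the cradle, two on side A and one on side B. Three is odd, so the balance bottle went on side B as well.
- I put the bottle down again about 7 mm nearer the spine because the cradle measured about 0.03 rad off level. It then measured about 0.02 rad, inside the 0.05 limit.
- I pressed the release paddle with the chassis still out. The chassis moved about 13 mm inward by itself, and I pushed it the rest of the way at about 75 mm/s with the handle gripped.

**Last checks**
- **Chassis position:** the handle bar and one panel reading put it about 0.5 mm from home. A second panel reading gave 3.4 mm, but the cabinet edge partly hid that one. Both are within 6 mm, and pushing harder moved it no further.
- **Robot and bystanders:** the gripper is clear of everything. The tip box measured within about 2 mm of its first position, and the reagent bottle, timer and the green and black look-alikes looked unmoved in the pictures.
- **Not checked:** I could not see the jars or the cradle once the chassis was shut. The last picture of the jars, the bottle and the cradle, taken during the release press, showed everything standing. The last tilt measurement was before that.

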